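Line up the reagent bottles by height

ROBOT

A 7-joint arm with a two-finger parallel gripper is mounted at the origin on the work surface. World frame = base frame: x ahead of the robot, y to its left, z up, the work surface at z = 0. Lengths are in m, angles in rad, forces in N, time in s.
With the tool pointing down it reaches from about 0.425 to 0.975 m from the base axis. Payload 16.7 kg.
Tool frame: the origin (TCP) lies on the centre line of the jaws, within the pads' length; the fingertips stand ahead of it and the grasp point (between the pads) lies 3 mm ahead of it (robot.nose_length is the z of the fingertips in the tool frame, in m); z points along the fingers, y is the direction in which the jaws open and shut (so a half turn about z gives the same grasp; the last joint's range is limited). The gripper opens to 85 mm and grips with 20 to 120 N. Pads are 22 mm wide; open, the fingers measure 114 mm over their backs; the gripper's body (76 mm by 85 mm) begins 54 mm behind the grasp point. The pads swing forward as they close: fully open they stand 13 mm farther back than shut.
Start: joints at [0.982, 0.426, 0.074, 1.606, -0.034, 1.111, -0.067], TCP at [0.287, -0.611, 0.215] pointing down, gripper open.
Joint ranges: [-2.85, 2.85], [-0.5, 2.14], [-1.23, 1.37], [0.21, 2.46], [-1.02, 4.16], [0.16, 2.05], [-2.73, 2.73]. Speed limits (rad/s): [1.89, 1.89, 2.39, 2.39, 3.01, 3.01, 3.01].

INTERFACE

Orientations are given as a unit quaternion [x, y, z, w].
In Python, from rig import robot, viewer, finish_job gives the robot as it stands. The module is installed in compiled form; this text tells all that it offers.
- The arm moves only by the tool move_arm, never from a script. Its arguments are lists of equal length, an entry for each row: "dp": the shift along the tool's x, y, z each as a share of 1 m, from -1 to 1, a list of three; "rotation": the turn, a rotation vector about the tool's x, y, z each as a share of 30 degrees, from -1 to 1, a list of three; "jaw": the closure, from 0 (fully open) to 1 (shut). A call has 1 to 5 rows; each row is the pose to reach, as a shift and turn from the pose commanded when the call began, along the tool's axes at that moment; what a row does not reach only later rows make up. A row lasts 1/10 s, in which the tool goes at most 50 mm and 8.59 degrees, less where a joint would pass 70% of its speed; a pose out of reach is approached as far as the arm can. A call with a number of a shift or a turn outside -1 to 1 is refused whole. A call with a gripper value outside its range is refused whole. The fingers move at their own pace and stop on an object; "force" is the grip in N (left out, the last holds). Time passes only in rows, so rows that repeat a pose let the fingers close. It gives the time, the measured TCP pose, the force and the opening at its end, in the units of the state.
- robot.get_state(): the state, without advancing time (a new reading comes with each control period).
- viewer.snapshot(name): name is "side" or "top" or "wrist"; returns (picture, depth): 480x640x3 uint8, red, green, blue; 480x640 float32, m along the optical axis (not along the pixel's ray), 0 where there is no reading.
- viewer.camera_model(name): a dict with "fx", "fy", "cx", "cy" (pixels), "rvec" (rotation vector, rad) and "tvec" (3), from world to camera coordinates, as OpenCV has them; the wrist camera has in their place "tool_from_camera" (4x4, takes a point from camera to tool coordinates, whose origin is the TCP and whose axes are the flange's). Camera axes: x right, y down, z forward; pixel columns grow to the right and rows downward; lengths in m; the calibration is good to about 2 mm. The wrist camera is an equidistant fisheye: a pixel r from the principal point sees the ray r / f radians off the axis. A picture is of the moment at which its call begins: read the wrist's pose just before it. camera_model takes no time and is no camera call.
- finish_job(): hands the job in, once; it reports no verdict.
The state is a dict: "time_s": time; "joint_positions": joint angles; "dq": joint speeds; "tau": joint torques, N m; "eef_pos": TCP position; "eef_rot": TCP orientation; "force": force on the tool from outside, world axes, zero at the start; "wrist_torque": the same for the moment, N m; "finger_gap": finger opening in m.
Only numpy, scipy, OpenCV 4.12 (cv2) and the standard library are available. Lean on these libraries where they do the work, as an engineer would, in place of code of your own. Each camera call takes 0.05 s, during which the arm holds its last target.

TASK

Line up the four cream plastic bottles on the row of black pads in order of height, one centred on each pad: the tallest on the pad next to the upright steel post, then shorter and shorter to the other end. Keep the bottles upright, set them down without dropping them, and leave the glass conical flask standing where it is.

Things in the scene. Friction and masses are not known exactly. Their poses are not given: they have to be found in the camera images.
- slim_bottle: The tallest bottle: 144 mm high, slim and round, 40 mm in diameter up to 118 mm, then a cap 26 mm in diameter from 124 mm to the top. Grip the body about 100 mm up. 0.12 to 0.22 kg. Cream plastic with white cap, loose, standing upright. Origin: centre of its underside, z up.
- round_bottle: The second tallest: 116 mm high, round, 54 mm in diameter up to 86 mm, then a shoulder and a cap 30 mm in diameter from 96 mm to the top. Grip the body about 70 mm up. 0.15 to 0.27 kg. Cream plastic with white cap, loose, standing upright. Origin: centre of its underside, z up.
- square_bottle: The third tallest: 88 mm high, square body 50 x 50 mm up to 64 mm (flat sides face its own x and y axes), then a round cap 34 mm in diameter from 70 mm to the top. Grip two opposite flats about 48 mm up. 0.12 to 0.22 kg. Cream plastic with white cap, loose, standing upright. Origin: centre of its underside, z up.
- squat_jar: The shortest: a squat round jar 60 mm high, body 58 mm in diameter, wide lid 62 mm in diameter from 36 mm to the top. Grip the lid about 45 mm up. 0.09 to 0.17 kg. Cream plastic with white cap, loose, standing upright. Origin: centre of its underside, z up.
- pad_a: Pad at the robot's right-hand end of the row. Fixed black rubber disc, 72 mm across and 4 mm thick, on the white board (12 mm thick, 90 mm wide, 500 mm long) that lies across the bench at a slight angle, on the far side of the bottles; its top is 16 mm above the bench. The pads a, b, c, d stand in that order in one straight row, 90 mm apart centre to centre, a always at the robot's right (-y) end, d at its left. Origin: centre of its underside, z up.
- pad_b: Second pad from the right. Fixed black rubber disc, 72 mm across and 4 mm thick, on the white board (12 mm thick, 90 mm wide, 500 mm long) that lies across the bench at a slight angle, on the far side of the bottles; its top is 16 mm above the bench. The pads a, b, c, d stand in that order in one straight row, 90 mm apart centre to centre, a always at the robot's right (-y) end, d at its left. Origin: centre of its underside, z up.
- pad_c: Third pad from the right. Fixed black rubber disc, 72 mm across and 4 mm thick, on the white board (12 mm thick, 90 mm wide, 500 mm long) that lies across the bench at a slight angle, on the far side of the bottles; its top is 16 mm above the bench. The pads a, b, c, d stand in that order in one straight row, 90 mm apart centre to centre, a always at the robot's right (-y) end, d at its left. Origin: centre of its underside, z up.
- pad_d: Pad at the left-hand end of the row. Fixed black rubber disc, 72 mm across and 4 mm thick, on the white board (12 mm thick, 90 mm wide, 500 mm long) that lies across the bench at a slight angle, on the far side of the bottles; its top is 16 mm above the bench. The pads a, b, c, d stand in that order in one straight row, 90 mm apart centre to centre, a always at the robot's right (-y) end, d at its left. Origin: centre of its underside, z up.
- post: Upright steel post, 16 mm in diameter and 120 mm high, on a dark round foot 48 mm across, fixed on the board at one end of the row, in line with the pads, 90 mm from the centre of the end pad; it may be at either end (beside pad a or beside pad d). At the other end is only a low grey bar, 16 mm high. Origin: centre of its underside, z up.
- flask: Conical flask of clear glass, loose and fragile, 130 mm high, 80 mm across the base, narrowing to a neck about 35 mm wide from 90 mm up. It stands among the bottles, about 150 mm between centres of neighbours; not to be moved. Origin: centre of its underside, z up.
There are look-alikes about, which are no part of the job. Leave any brown or purple look-alike of the squat_jar alone.

How it is judged:
By the outcome, as a careful person would: the job done as asked, in the order asked, and still so for the second after the job is handed in, with the robot touching nothing.
It also fails if it takes over 120 s, if anything falls off the work surface, if the arm or the gripper's body presses on something with over 40 N, if the wrist force passes 120 N, or if a joint passes its speed limit or range.

## Working session

There is one attempt and no reset: what is moved stays moved. The work goes in short steps, Python scripts to look and compute and a tool call to move; the robot and the scene stay as the last step left them, time stands still between calls to the robot, and variables do not carry over. Pictures are saved under pics/ and viewed, and the job is handed in when it is done.

Besides the shell and the picture viewer there is one more tool, called after "Request:" as name(argument=value, ...), one argument or row to a line, values as JSON. move_arm: Moves the arm, as the interface text tells. Its arguments: {"type":"object","properties":{"dp":{"type":"array"},"rotation":{"type":"array"},"jaw":{"type":"array"},"force":{"type":"number"}},"required":["dp","rotation","jaw"]}

```bash
mkdir -p pics
cat > h.py <<'E'
import numpy as np,cv2
from rig import robot,viewer,finish_job
E
python3 - <<'E'
from h import *
s=robot.get_state()
for k,v in s.items(): print(k,np.round(v,3))
print(robot.nose_length)
for n in("side","top","wrist"):
    m=viewer.camera_model(n);print(n,m)
    if n!="wrist":
        p,d=viewer.snapshot(n);cv2.imwrite(f"pics/{n}0.png",p[:,:,::-1]);np.savez(f"pics/{n}0.npz",p=p,d=d)
E
```

```text
time_s 0.0
joint_positions [ 0.982  0.427  0.074  1.607 -0.034  1.111 -0.067]
dq [-0.001 -0.002  0.001 -0.002  0.001 -0.     0.001]
tau [-1.0000e-03 -9.4983e+01  3.7610e+00 -4.6352e+01  1.9000e-02  1.0000e-02
  0.0000e+00]
eef_pos [ 0.287 -0.61   0.214]
eef_rot [ 0.976  0.218 -0.    -0.001]
force [ 0.246 -0.067  0.901]
wrist_torque [-0.005 -0.018 -0.   ]
finger_gap 0.086
0.022
side {'fx': 557.1411143634748, 'fy': 557.1411143634748, 'cx': 326.4078180551674, 'cy': 232.02486953405918, 'rvec': array([ 0.44065244, -2.64640702,  1.37127777]), 'tvec': array([0.4575833 , 0.1572649 , 1.15253146])}
top {'fx': 608.1336703557959, 'fy': 608.1336703557959, 'cx': 315.99283405272513, 'cy': 236.27722108014447, 'rvec': array([ 2.11926665, -2.13058984,  0.18442347]), 'tvec': array([-0.03285245,  0.5313678 ,  1.13837275])}
wrist {'fx': 371.64829954431775, 'fy': 371.64829954431775, 'cx': 316.63595252229794, 'cy': 243.81220899272984, 'tool_from_camera': array([[ 1.52345108e-03, -9.50084409e-01, -3.11989255e-01,
         8.00173211e-02],
       [ 9.99998565e-01,  1.21633546e-03,  1.17897503e-03,
         1.15023790e-04],
       [-7.40642196e-04, -3.11990604e-01,  9.50084899e-01,
        -1.58447953e-01],
       [ 0.00000000e+00,  0.00000000e+00,  0.00000000e+00,
         1.00000000e+00]])}
```

View pics/top0.png

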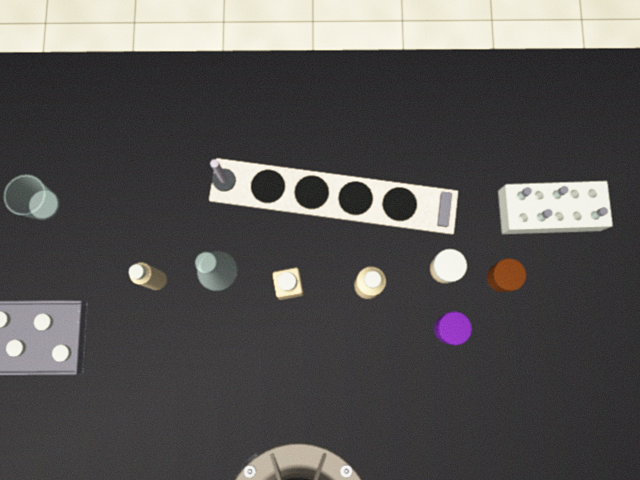

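View pics/side0.png

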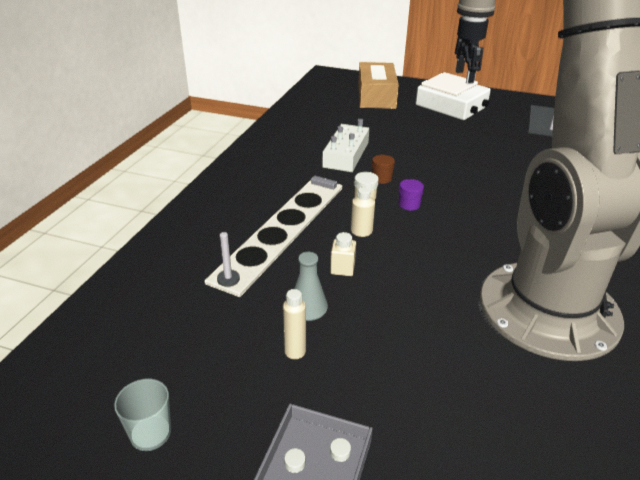

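The top view shows the row with the post at the left (+y) end, beside pad d: post top about (216,163), pads at (267,186), (311,192), (355,198) and (399,204). The bottle caps are slim (137,271), square (287,281), round (372,279) and jar (449,265), with the flask at (213,268). The brown (508,275) and purple (454,328) jars are decoys.

```bash
cat >> h.py <<'E'
def cam(n):
    m=viewer.camera_model(n);R=cv2.Rodrigues(np.array(m['rvec']))[0];return m,R,np.array(m['tvec'])
def cast(n,uv,z):
    m,R,t=cam(n);uv=np.atleast_2d(uv)
    r=np.c_[(uv[:,0]-m['cx'])/m['fx'],(uv[:,1]-m['cy'])/m['fy'],np.ones(len(uv))]@R
    c=-R.T@t
    return c+r*((z-c[2])/r[:,2])[:,None]
def proj(n,P):
    m,R,t=cam(n);q=np.atleast_2d(P)@R.T+t
    return np.c_[q[:,0]/q[:,2]*m['fx']+m['cx'],q[:,1]/q[:,2]*m['fy']+m['cy']]
def cloud(n,d):
    m,R,t=cam(n);v,u=np.mgrid[:480,:640]
    q=np.stack([(u-m['cx'])/m['fx']*d,(v-m['cy'])/m['fy']*d,d],-1)
    return (q-t)@R
E
cat > meas.py <<'E'
from h import *
def ell(mask,near,rad=40):
    c,_=cv2.findContours(mask.astype(np.uint8),cv2.RETR_EXTERNAL,cv2.CHAIN_APPROX_NONE)
    c=[k for k in c if len(k)>12]
    b=min(c,key=lambda k:np.hypot(*(k[:,0].mean(0)-near)))
    return b
E
python3 - <<'E'
from meas import *
f=np.load('pics/top0.npz');p,d=f['p'].astype(int),f['d']
P=cloud('top',d)
print('bench z',[np.round(P[v,u],3) for u,v in((300,330),(150,350),(540,330))])
# pads: dark pixels on board
dark=(p.max(2)<60)
for k,(u,v) in zip('dcba',((267,186),(311,192),(355,198),(399,204))):
    c=ell(dark[v-22:v+23,u-21:u+22] if 0 else dark,(u,v))
    (e,ax,an)=cv2.fitEllipse(c);w=cast('top',e,.016)[0];print('pad',k,np.round(e,1),np.round(ax,1),w.round(4))
    m=(np.hypot(*(np.mgrid[:480,:640][::-1]-np.array([u,v])[:,None,None]))<14);print('  z depth',np.median(P[m][:,2]).round(4))
for n,(u,v),h,r in(('slim',(137,271),.144,.013),('round',(372,279),.116,.015),('square',(287,281),.088,.017),('jar',(449,265),.06,.031),('flask',(206,262),.13,.0175),('brown',(508,275),.06,.03),('purple',(454,328),.06,.03)):
    m=(np.hypot(*(np.mgrid[:480,:640][::-1]-np.array([u,v])[:,None,None]))<30)&(abs(P[...,2]-h)<.006)
    q=P[m];uv=np.argwhere(m)[:,::-1]
    mm=m.astype(np.uint8)
    cs,_=cv2.findContours(mm,cv2.RETR_EXTERNAL,cv2.CHAIN_APPROX_NONE)
    c=max(cs,key=len);(e,ax,an)=cv2.fitEllipse(c)
    print(n,len(q),'mean',q.mean(0).round(4),'ell',cast('top',e,h)[0].round(4),np.round(ax,1),'span',np.ptp(q[:,:2],axis=0).round(3),'expected r px',round(r*608/(1.14-h+.05),1))
E
python3 - <<'E'
import cv2
p=cv2.imread('pics/top0.png')[150:350,110:540];cv2.imwrite('pics/crop0.png',cv2.resize(p[:,:265],None,fx=3,fy=3))
cv2.imwrite('pics/crop1.png',cv2.resize(p[:,165:],None,fx=3,fy=3))
E
```

```text
bench z [array([ 0.352, -0.003,  0.   ]), array([ 0.314,  0.292, -0.001]), array([ 0.35 , -0.475,  0.002])]
pad d [303.7 279.5] [4.5 8.9] [ 0.4501 -0.0107  0.016 ]
  z depth 0.0156
pad c [321.5 277.4] [3.6 6.9] [ 0.4541 -0.046   0.016 ]
  z depth 0.0156
pad b [321.5 277.4] [3.6 6.9] [ 0.4541 -0.046   0.016 ]
  z depth 0.0156
pad a [394.1 280.7] [2.1 5.6] [ 0.4467 -0.1894  0.016 ]
  z depth 0.0157
slim 172 mean [0.4523 0.284  0.1436] ell [0.4522 0.2838 0.144 ] [13.5 14.5] span [0.025 0.025] expected r px 7.6
round 212 mean [ 0.4393 -0.1366  0.1158] ell [ 0.4393 -0.1366  0.116 ] [15.5 15.8] span [0.03  0.029] expected r px 8.5
square 260 mean [0.4399 0.0203 0.0875] ell [0.4399 0.0203 0.088 ] [17.3 17.5] span [0.034 0.034] expected r px 9.4
jar 817 mean [ 0.4715 -0.2904  0.0595] ell [ 0.4714 -0.2903  0.06  ] [31.  31.9] span [0.062 0.061] expected r px 16.7
flask 345 mean [0.47   0.1639 0.1297] ell [0.4699 0.1638 0.13  ] [19.9 20.4] span [0.037 0.037] expected r px 10.0
brown 827 mean [ 0.4532 -0.4022  0.0595] ell [ 0.4531 -0.402   0.06  ] [30.8 32.6] span [0.06  0.062] expected r px 16.1
purple 858 mean [ 0.3527 -0.2937  0.0596] ell [ 0.3525 -0.2936  0.06  ] [31.8 32.9] span [0.06  0.061] expected r px 16.1
```

View pics/crop0.png

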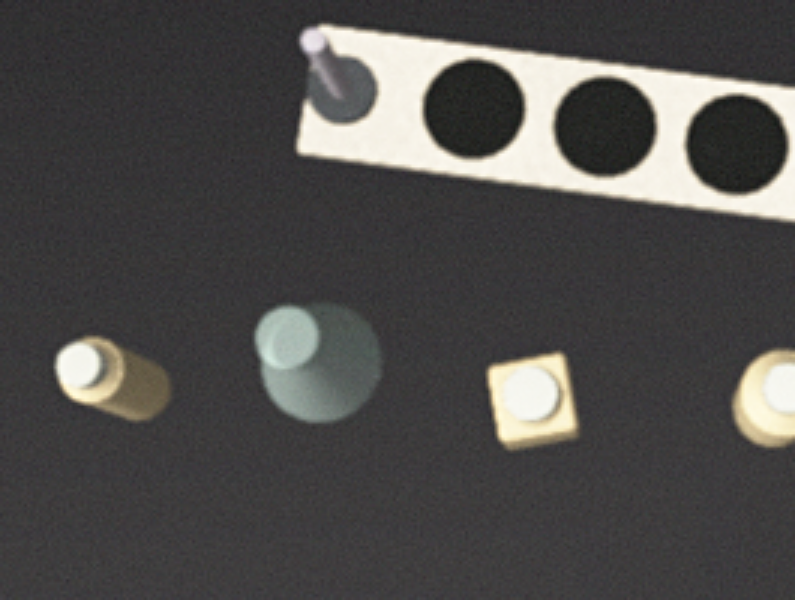

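View pics/crop1.png

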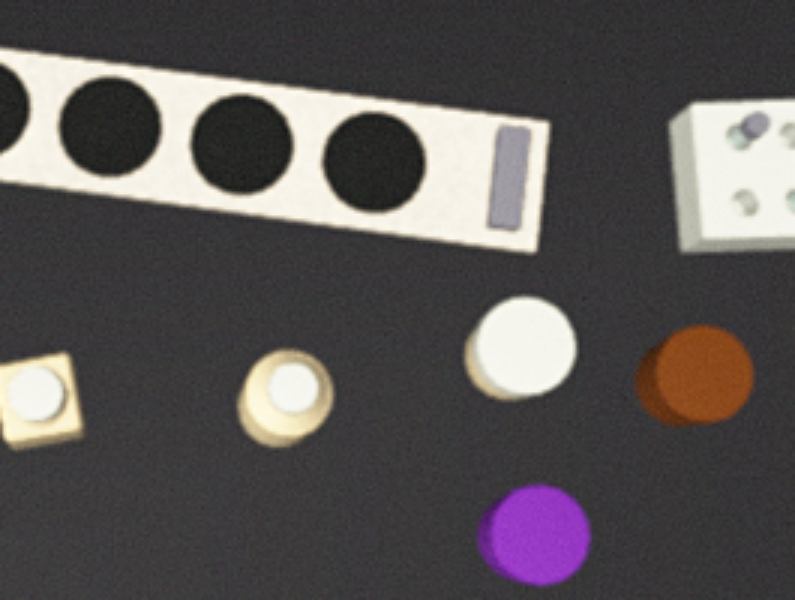

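Run:
```python
from meas import *
f=np.load('pics/top0.npz');p,d=f['p'].astype(int),f['d']
P=cloud('top',d)
g=[]
for k,(u,v) in zip('dcba',((267,186),(311,192),(355,198),(399,204))):
    m=np.zeros((480,640),np.uint8);m[v-21:v+22,u-21:u+22]=(p[v-21:v+22,u-21:u+22].max(2)<110)
    n,l=cv2.connectedComponents(m); m=(l==l[v,u]).astype(np.uint8)
    c=max(cv2.findContours(m,cv2.RETR_EXTERNAL,cv2.CHAIN_APPROX_NONE)[0],key=len)
    e,ax,an=cv2.fitEllipse(c);w=cast('top',e,.016)[0];g.append(w);print('pad',k,np.round(e,1),np.round(ax,1),w.round(4))
g=np.array(g);print(np.linalg.norm(np.diff(g,axis=0),axis=1), np.diff(g,axis=0)[:, :2])
# square: top face z~.064
V,U=np.mgrid[:480,:640]
m=(np.hypot(U-287,V-281)<30)&(abs(P[...,2]-.063)<.006)
q=(P[m][:,:2]*1000).astype(np.float32);print('sq',cv2.minAreaRect(q))
m=(np.hypot(U-216,V-163)<12)&(abs(P[...,2]-.12)<.01);print('post',P[m].mean(0),m.sum())
# side check: blob of cap in side
f=np.load('pics/side0.npz');p,d=f['p'],f['d'];S=cloud('side',d)
for n,xy,h in(('slim',(.4522,.2838),.144),('round',(.4393,-.1366),.116),('square',(.4399,.0203),.088),('jar',(.4715,-.2904),.06)):
    m=(np.hypot(S[...,0]-xy[0],S[...,1]-xy[1])<.05)&(abs(S[...,2]-h)<.003)
    print(n,'side px',proj('side',[*xy,h]).round(1),'side cloud top mean',S[m].mean(0).round(4),m.sum())
```

```text
pad d [267.6 185.8] [31.7 32.6] [0.6418 0.0625 0.016 ]
pad c [311.2 191.8] [32.  32.6] [ 0.6287 -0.0263  0.016 ]
pad b [355.2 197.8] [31.9 32.7] [ 0.6157 -0.1152  0.016 ]
pad a [399.3 203.7] [31.8 33.1] [ 0.6028 -0.2042  0.016 ]
[0.08975891 0.08989108 0.08984335] [[-0.01308067 -0.08880067]
 [-0.01295095 -0.08895324]
 [-0.01292865 -0.08890825]]
sq ((440.0346374511719, 20.42995834350586), (49.936100006103516, 49.80583953857422), 10.552043914794922)
post [0.65132146 0.15056229 0.12286396] 45
slim side px [[292.8 293.1]] side cloud top mean [0.4497 0.2851 0.1427] 112
round side px [[363.2 189.8]] side cloud top mean [ 0.4367 -0.1354  0.1151] 59
square side px [[342.9 236.6]] side cloud top mean [0.4377 0.0208 0.0867] 107
jar side px [[365.5 177.4]] side cloud top mean [ 0.4687 -0.2885  0.0591] 192
```

```bash
cat > plan.py <<'E'
import sys
from h import *
from scipy.spatial.transform import Rotation as R
x,y,z,psi=map(float,sys.argv[1:5])
s=robot.get_state();T=R.from_quat(s['eef_rot'])
a=np.radians(psi);Y=np.array([np.cos(a),np.sin(a),0]);Z=np.array([0,0,-1.]);X=np.cross(Y,Z)
G=R.from_matrix(np.c_[X,Y,Z])
dp=T.inv().apply(np.array([x,y,z])-s['eef_pos']);rv=(T.inv()*G).as_rotvec()
print('t',round(s['time_s'],2),'pos',np.round(s['eef_pos'],4),'dp',dp.round(4),'rot(30deg)',np.round(np.degrees(rv)/30,3),'gap',round(s['finger_gap'],4),'F',np.round(s['force'],1),'q',np.round(s['joint_positions'],2))
E
python3 plan.py .4715 -.2904 .20 -8.3
```

```text
t 0.1 pos [ 0.2872 -0.6104  0.2146] dp [ 0.303  -0.2111  0.0148] rot(30deg) [-2.000e-03 -1.000e-03 -1.884e+00] gap 0.0856 F [ 0.  -0.3  0.4] q [ 0.98  0.43  0.07  1.61 -0.03  1.11 -0.07]
```

Request:
move_arm(
  dp=[
    [0.303,-0.211,0.015],
    [0.303,-0.211,0.015],
    [0.303,-0.211,0.015],
    [0.303,-0.211,0.015],
    [0.303,-0.211,0.015],
  ],
  rotation=[
    [0,0,-1],
    [0,0,-1],
    [0,0,-1],
    [0,0,-1],
    [0,0,-1],
  ],
  jaw=[0,0,0,0,0],
)

```text
time_s: 0.6
eef_pos: [0.4125, -0.3924, 0.2049]
eef_rot: [0.886, 0.465, -0.0, -0.0]
force: [0.6, 0.1, 0.6]
finger_gap: 0.0848
```

```bash
python3 plan.py .4715 -.2904 .18 -8.3
```

```text
t 0.6 pos [ 0.4125 -0.3924  0.2049] dp [ 0.1175 -0.0095  0.0249] rot(30deg) [-0.    -0.    -0.878] gap 0.0848 F [0.6 0.1 0.6] q [ 0.75  0.27 -0.13  1.85  0.04  1.02  0.01]
```

Request:
move_arm(
  dp=[
    [0.1175,-0.0095,0.025],
    [0.1175,-0.0095,0.025],
    [0.1175,-0.0095,0.025],
    [0.1175,-0.0095,0.025],
    [0.1175,-0.0095,0.025],
  ],
  rotation=[
    [0,0,-0.878],
    [0,0,-0.878],
    [0,0,-0.878],
    [0,0,-0.878],
    [0,0,-0.878],
  ],
  jaw=[0,0,0,0,0],
)

```text
time_s: 1.1
eef_pos: [0.4711, -0.2925, 0.1799]
eef_rot: [0.758, 0.653, -0.0, -0.0]
force: [-0.8, -0.2, -0.5]
finger_gap: 0.0855
```

```bash
python3 plan.py .4715 -.2904 .046 -8.3
python3 - <<'E'
from h import *
p,d=viewer.snapshot('wrist');cv2.imwrite('pics/w1.png',p[:,:,::-1])
E
```

```text
t 1.1 pos [ 0.4711 -0.2925  0.1799] dp [0.0021 0.0002 0.1339] rot(30deg) [-0.001 -0.    -0.007] gap 0.0855 F [-0.8 -0.2 -0.5] q [ 0.66  0.28 -0.26  1.9   0.09  0.97  0.21]
```

View pics/w1.png

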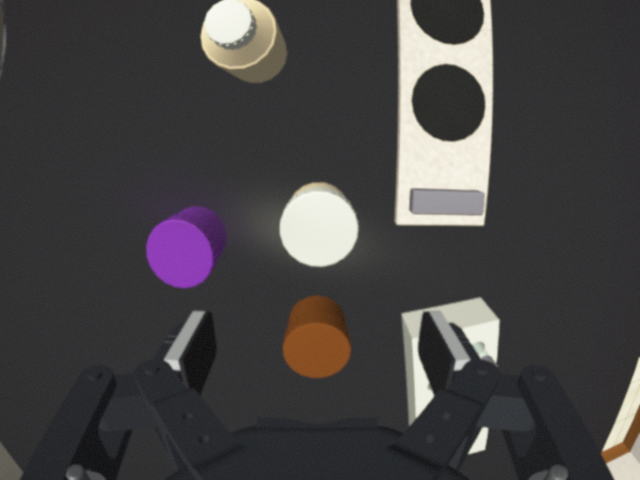

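The wrist view shows the white jar lid at (319,228), centred between the jaws. I'll check this with a ray onto z = 60 mm, then descend.

```bash
cat >> h.py <<'E'
from scipy.spatial.transform import Rotation as Rot
def wcast(uv,z,s):
    m=viewer.camera_model('wrist');a=np.array([(uv[0]-m['cx'])/m['fx'],(uv[1]-m['cy'])/m['fy']]);r=np.hypot(*a)
    ray=np.r_[a/r*np.sin(r),np.cos(r)];M=np.array(m['tool_from_camera']);T=Rot.from_quat(s['eef_rot'])
    o=T.apply(M[:3,3])+s['eef_pos'];v=T.apply(M[:3,:3]@ray);return o+v*(z-o[2])/v[2]
E
python3 - <<'E'
from h import *
s=robot.get_state();p=cv2.imread('pics/w1.png').astype(int)
def c(box,m):
    x0,y0,x1,y1=box;k=max(cv2.findContours(m[y0:y1,x0:x1].astype(np.uint8),cv2.RETR_EXTERNAL,cv2.CHAIN_APPROX_NONE)[0],key=len);e=cv2.fitEllipse(k);return e[0][0]+x0,e[0][1]+y0
L=c((260,170,380,285),p.min(2)>150);print('jar',L,wcast(L,.06,s))
A=c((405,58,490,148),p.max(2)<110);print('pad a',A,wcast(A,.016,s))
E
```

```text
jar (318.0241584777832, 226.2162742614746) [ 0.47248799 -0.29075628  0.06      ]
pad a (448.1181182861328, 102.3788948059082) [ 0.60161501 -0.20630785  0.016     ]
```

Request:
move_arm(
  dp=[
    [0.002,0,0.03],
    [0.002,0,0.065],
    [0.002,0,0.1],
    [0.002,0,0.124],
    [0.002,0,0.134],
  ],
  rotation=[
    [0,0,0],
    [0,0,0],
    [0,0,0],
    [0,0,0],
    [0,0,0],
  ],
  jaw=[0,0,0,0,0],
)

```text
time_s: 1.65
eef_pos: [0.4699, -0.2912, 0.044]
eef_rot: [0.759, 0.652, -0.001, -0.001]
force: [-0.6, 0.6, -0.0]
finger_gap: 0.0854
```

Request:
move_arm(
  dp=[
    [0,0,0],
    [0,0,0],
    [0,0,0],
    [0,0,0],
    [0,0,0],
  ],
  rotation=[
    [0,0,0],
    [0,0,0],
    [0,0,0],
    [0,0,0],
    [0,0,0],
  ],
  jaw=[0.15,0.3,0.5,0.8,1],
  force=35,
)

```text
time_s: 2.15
eef_pos: [0.472, -0.2907, 0.0469]
eef_rot: [0.757, 0.653, 0.0, 0.001]
force: [-0.2, -0.0, -0.1]
finger_gap: 0.0161
```

Request:
move_arm(
  dp=[
    [0,0,0],
    [0,0,0],
    [0,0,-0.01],
    [0,0,-0.035],
    [0,0,-0.06],
  ],
  rotation=[
    [0,0,0],
    [0,0,0],
    [0,0,0],
    [0,0,0],
    [0,0,0],
  ],
  jaw=[1,1,1,1,1],
)

```text
time_s: 2.65
eef_pos: [0.4714, -0.2902, 0.1071]
eef_rot: [0.757, 0.653, -0.0, -0.0]
force: [0.2, 0.7, 0.1]
finger_gap: -0.0001
```

```bash
python3 plan.py .6028 -.2042 .11 -8.3
```

```text
t 2.65 pos [ 0.4714 -0.2902  0.1071] dp [ 0.1044  0.1173 -0.0029] rot(30deg) [-0.001 -0.001 -0.005] gap -0.0001 F [0.2 0.7 0.1] q [ 0.64  0.37 -0.25  1.96  0.12  0.82  0.18]
```

The fingers closed to 0, so nothing is held. I'll look before doing anything else.

Run:
```python
from h import *
for n in('wrist','top'):
    p,d=viewer.snapshot(n);cv2.imwrite(f'pics/{n}2.png',p[:,:,::-1])
p,d=viewer.snapshot('side');cv2.imwrite('pics/side2.png',cv2.resize(p[110:300,280:480,::-1],None,fx=3,fy=3))
```

```text
(no output)
```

View pics/wrist2.png

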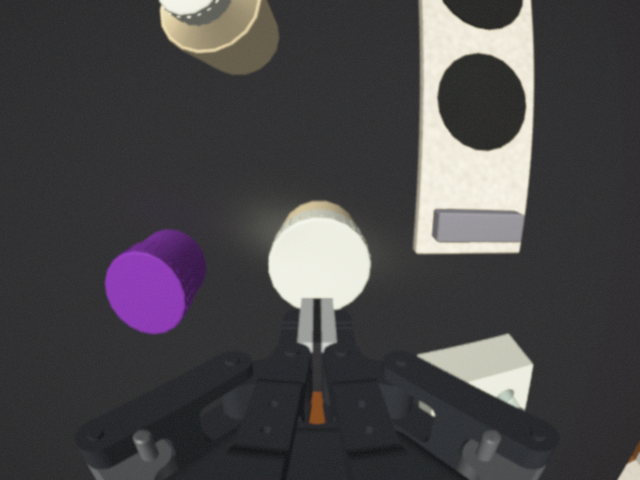

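View pics/side2.png

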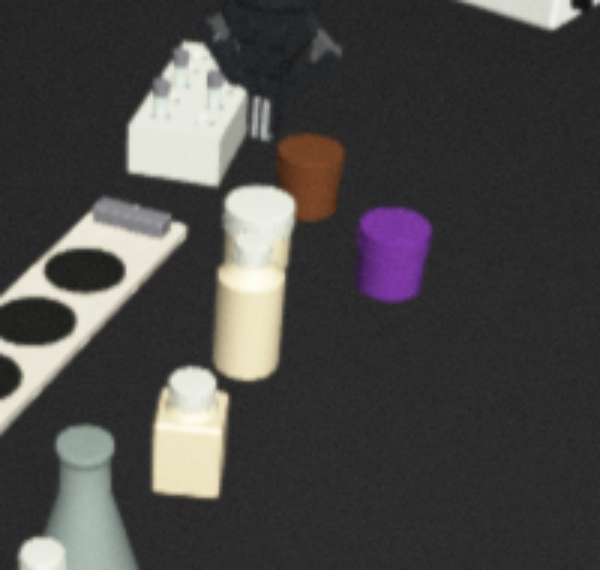

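View pics/top2.png

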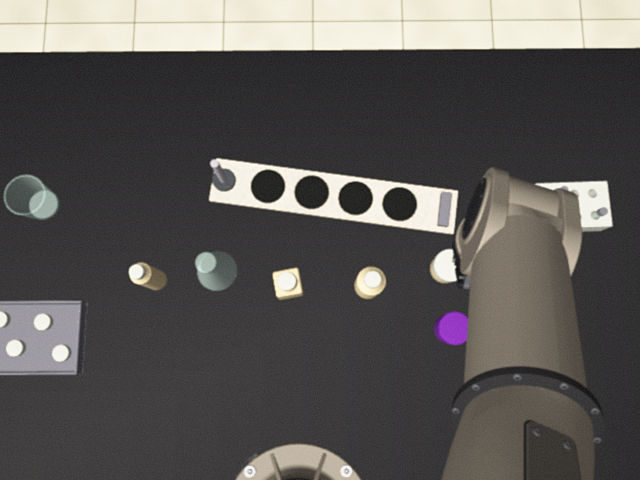

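Run:
```python
from h import *
s=robot.get_state();print(s['eef_pos'],s['finger_gap'],s['eef_rot'],s['force'])
for dz in(-.022,0,.03):
  q=s['eef_pos']+np.array([0,0,dz]);print(dz,proj('side',q),proj('top',q))
print('jar now',proj('side',[.4715,-.2904,.06]),proj('top',[.4715,-.2904,.06]))
p=cv2.imread('pics/wrist2.png').astype(int)[195:315,250:390]
k=max(cv2.findContours((p.min(2)>150).astype(np.uint8)[:100],cv2.RETR_EXTERNAL,cv2.CHAIN_APPROX_NONE)[0],key=len);e=cv2.fitEllipse(k);print(e,wcast((e[0][0]+250,e[0][1]+195),.06,s))
p,d=viewer.snapshot('side');cv2.imwrite('pics/side3.png',cv2.resize(p[90:220,310:450,::-1],None,fx=5,fy=4.5))
S=cloud('side',d)
m=np.zeros((480,640),bool);m[100:175,330:400]=1
for v in range(140,160,2): print(v,[tuple(np.round(S[v,u],3)) for u in(364,366,368)])
P=cloud('top',viewer.snapshot('top')[1]); m=(np.hypot(P[...,0]-.4715,P[...,1]+.29)<.06)&(abs(P[...,2]-.06)<.004);print('jar top cloud',P[m].mean(0),m.sum())
```

```text
[ 0.47263296 -0.29095924  0.10819243] 0.00011417349233752487 [7.57410051e-01 6.52937464e-01 5.58295812e-04 1.54002984e-03] [-0.87069907  0.06090496 -0.89404876]
-0.022 [[365.79467721 168.45641627]] [[452.63955706 262.64035444]]
0 [[366.31566181 160.91508122]] [[455.21623024 261.01387703]]
0.03 [[367.04122066 150.41250138]] [[458.89557292 258.69135985]]
jar now [[365.5486974  177.43822636]] [[449.43002094 265.08785635]]
((67.8459243774414, 59.87617874145508), (92.33651733398438, 103.17642211914062), 103.66969299316406) [ 0.47439761 -0.286141    0.06      ]
140 [(np.float64(0.479), np.float64(-0.277), np.float64(0.172)), (np.float64(0.474), np.float64(-0.277), np.float64(0.174)), (np.float64(0.469), np.float64(-0.28), np.float64(0.173))]
142 [(np.float64(0.479), np.float64(-0.278), np.float64(0.167)), (np.float64(0.474), np.float64(-0.281), np.float64(0.166)), (np.float64(0.469), np.float64(-0.279), np.float64(0.168))]
144 [(np.float64(0.48), np.float64(-0.286), np.float64(0.157)), (np.float64(0.474), np.float64(-0.279), np.float64(0.162)), (np.float64(0.47), np.float64(-0.285), np.flo
[... 658 characters left out ...]
64(-0.279), np.float64(0.14)), (np.float64(0.468), np.float64(-0.284), np.float64(0.138))]
154 [(np.float64(0.478), np.float64(-0.283), np.float64(0.131)), (np.float64(0.472), np.float64(-0.28), np.float64(0.133)), (np.float64(0.468), np.float64(-0.283), np.float64(0.133))]
156 [(np.float64(0.478), np.float64(-0.285), np.float64(0.124)), (np.float64(0.473), np.float64(-0.283), np.float64(0.126)), (np.float64(0.467), np.float64(-0.28), np.float64(0.129))]
158 [(np.float64(0.531), np.float64(-0.508), np.float64(-0.002)), (np.float64(0.526), np.float64(-0.513), np.float64(-0.003)), (np.float64(0.519), np.float64(-0.509), np.float64(-0.0))]
jar top cloud [ 0.47064356 -0.28030626  0.05968829] 464
```

View pics/side3.png

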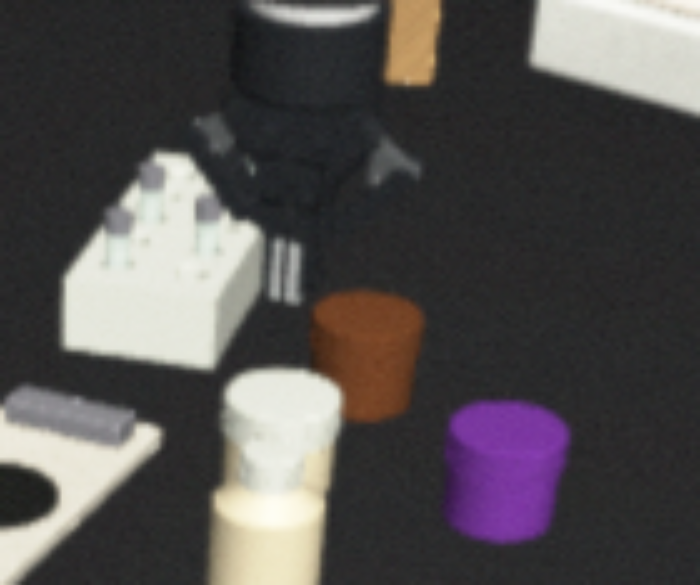

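The side view shows the closed fingertips at about (367,157), which is z ≈ 0.120, while the TCP reads 0.108. The tips are therefore about 12 mm behind the reported TCP instead of 22 mm ahead, roughly 35 mm higher than stated. The jaws closed just above the lid and the jar hasn't moved. x and y agree, so I'll go about 35 mm lower from here on.

Request:
move_arm(
  dp=[
    [0,0,0],
    [0,0,0],
    [0,0,0],
    [0,0,0],
    [0,0,0],
  ],
  rotation=[
    [0,0,0],
    [0,0,0],
    [0,0,0],
    [0,0,0],
    [0,0,0],
  ],
  jaw=[0,0,0,0,0],
)

```text
time_s: 3.4
eef_pos: [0.4716, -0.2904, 0.1059]
eef_rot: [0.757, 0.653, -0.0, -0.0]
force: [0.1, 0.5, -0.1]
finger_gap: 0.0722
```

```bash
python3 - <<'E'
from h import *
s=robot.get_state();print(s['eef_pos'],s['finger_gap'])
p,d=viewer.snapshot('side');cv2.imwrite('pics/side4.png',cv2.resize(p[90:220,310:450,::-1],None,fx=5,fy=4.5))
S=cloud('side',d)
m=(np.hypot(S[...,0]-.4715,S[...,1]+.29)<.065)&(S[...,2]>.075)&(S[...,2]<.25)
v,u=np.nonzero(m)
for a,b in((340,352),(352,360),(360,375),(375,384),(384,396)):
    k=(u>=a)&(u<b)
    if k.any():
        i=np.argsort(S[v[k],u[k],2])[:5];print(a,b,'lowest',S[v[k],u[k]][i].round(3).tolist())
p,d=viewer.snapshot('wrist');cv2.imwrite('pics/w4.png',p[:,:,::-1])
p=p.astype(int)
m=np.zeros((480,640),np.uint8);m[190:340,250:390]=p[190:340,250:390].min(2)>170
k=max(cv2.findContours(m,cv2.RETR_EXTERNAL,cv2.CHAIN_APPROX_NONE)[0],key=len);e=cv2.fitEllipse(k);print(e,wcast(e[0],.06,s))
E
python3 plan.py .4715 -.2904 .02 -8.3
```

```text
[ 0.47158177 -0.29038768  0.10588558] 0.07217438623618212
340 352 lowest [[0.517, -0.29, 0.137], [0.514, -0.289, 0.138], [0.515, -0.29, 0.141], [0.517, -0.288, 0.141], [0.516, -0.293, 0.142]]
352 360 lowest [[0.506, -0.297, 0.13], [0.505, -0.302, 0.131], [0.511, -0.286, 0.132], [0.507, -0.292, 0.133], [0.508, -0.284, 0.134]]
360 375 lowest [[0.498, -0.305, 0.184], [0.496, -0.296, 0.191], [0.461, -0.28, 0.193], [0.479, -0.284, 0.194], [0.456, -0.28, 0.194]]
375 384 lowest [[0.435, -0.276, 0.131], [0.427, -0.278, 0.131], [0.43, -0.276, 0.132], [0.432, -0.275, 0.132], [0.428, -0.28, 0.133]]
384 396 lowest [[0.427, -0.29, 0.128], [0.42, -0.289, 0.138], [0.425, -0.275, 0.139], [0.422, -0.275, 0.139], [0.421, -0.292, 0.14]]
((317.8657531738281, 262.3163146972656), (97.79904174804688, 102.11922454833984), 133.8722686767578) [ 0.47264618 -0.28927091  0.06      ]
t 3.5 pos [ 0.4716 -0.2904  0.106 ] dp [-0.     -0.0001  0.086 ] rot(30deg) [-0.    -0.    -0.005] gap 0.0849 F [-0.9 -0.5  1.3] q [ 0.64  0.37 -0.25  1.97  0.12  0.82  0.18]
```

View pics/side4.png

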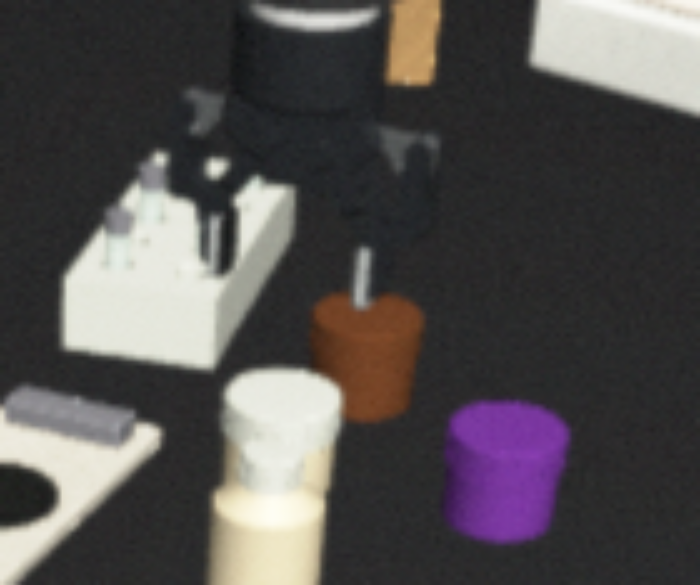

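View pics/w4.png

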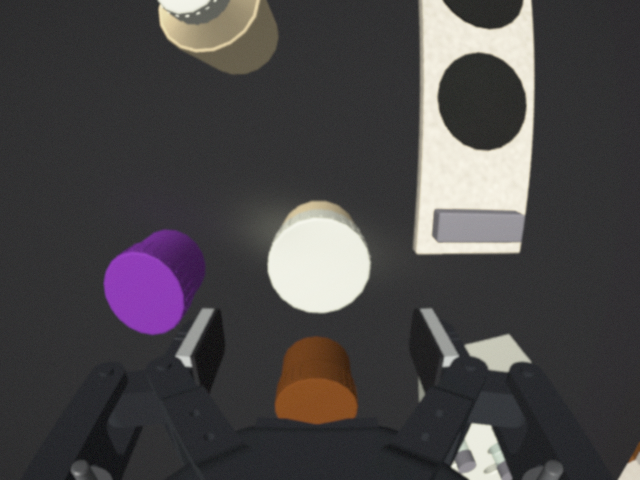

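Request:
move_arm(
  dp=[
    [0,0,0.02],
    [0,0,0.045],
    [0,0,0.07],
    [0,0,0.09],
    [0,0,0.097],
  ],
  rotation=[
    [0,0,0],
    [0,0,0],
    [0,0,0],
    [0,0,0],
    [0,0,0],
  ],
  jaw=[0,0,0,0,0],
)

```text
time_s: 4.0
eef_pos: [0.4707, -0.2899, 0.0073]
eef_rot: [0.757, 0.653, -0.0, -0.001]
force: [0.4, -0.3, 0.0]
finger_gap: 0.0858
```

Request:
move_arm(
  dp=[
    [0,0,0],
    [0,0,0],
    [0,0,0],
    [0,0,0],
    [0,0,0],
  ],
  rotation=[
    [0,0,0],
    [0,0,0],
    [0,0,0],
    [0,0,0],
    [0,0,0],
  ],
  jaw=[0.1,0.2,0.3,0.4,0.5],
  force=35,
)

```text
time_s: 4.5
eef_pos: [0.4723, -0.2908, 0.0103]
eef_rot: [0.757, 0.653, 0.0, 0.001]
force: [-1.0, 0.6, 8.2]
finger_gap: 0.061
```

Request:
move_arm(
  dp=[
    [0,0,0],
    [0,0,-0.01],
    [0,0,-0.03],
    [0,0,-0.05],
    [0,0,-0.07],
  ],
  rotation=[
    [0,0,0],
    [0,0,0],
    [0,0,0],
    [0,0,0],
    [0,0,0],
  ],
  jaw=[0.8,0.8,0.8,0.8,0.8],
)

```text
time_s: 5.0
eef_pos: [0.4717, -0.2905, 0.0809]
eef_rot: [0.757, 0.653, 0.0, 0.0]
force: [1.0, -1.1, -1.4]
finger_gap: 0.0614
```

```bash
python3 plan.py .6028 -.2042 .08 -8.3;  python3 - <<'E'
from h import *
p,d=viewer.snapshot('side');cv2.imwrite('pics/side5.png',cv2.resize(p[90:220,310:450,::-1],None,fx=5,fy=4.5))
E
```

```text
t 5.0 pos [ 0.4717 -0.2905  0.0809] dp [0.1047 0.1169 0.001 ] rot(30deg) [ 0.001  0.    -0.005] gap 0.0614 F [ 1.  -1.1 -1.4] q [ 0.64  0.4  -0.25  1.98  0.14  0.77  0.16]
```

View pics/side5.png

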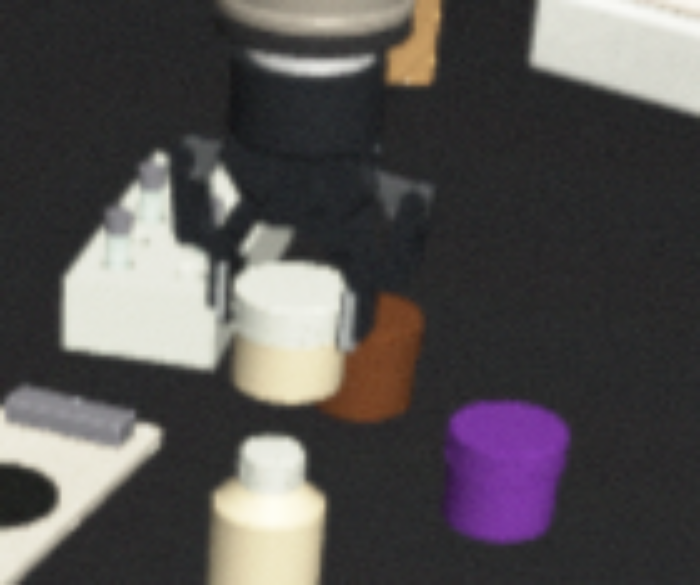

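The jar is held upright by its lid, at crop (290,330). Next I'll carry it to pad a and lower it.

Request:
move_arm(
  dp=[
    [0.015,0.017,0],
    [0.04,0.045,0],
    [0.07,0.078,0],
    [0.095,0.106,0],
    [0.104,0.116,0],
  ],
  rotation=[
    [0,0,0],
    [0,0,0],
    [0,0,0],
    [0,0,0],
    [0,0,0],
  ],
  jaw=[0.8,0.8,0.8,0.8,0.8],
)

```text
time_s: 5.55
eef_pos: [0.6049, -0.2012, 0.08]
eef_rot: [0.756, 0.654, 0.001, 0.0]
force: [-0.2, -0.0, -1.0]
finger_gap: 0.061
```

```bash
python3 plan.py .6023 -.2047 .0265 -8.3;python3 - <<'E'
from h import *
s=robot.get_state()
p,d=viewer.snapshot('wrist');cv2.imwrite('pics/w6.png',p[:,:,::-1])
E
```

```text
t 5.55 pos [ 0.6049 -0.2012  0.08  ] dp [-0.0039 -0.0022  0.0535] rot(30deg) [ 0.004 -0.003  0.002] gap 0.061 F [-0.2 -0.  -1. ] q [ 0.42  0.52 -0.26  1.79  0.17  0.85 -0.06]
```

View pics/w6.png

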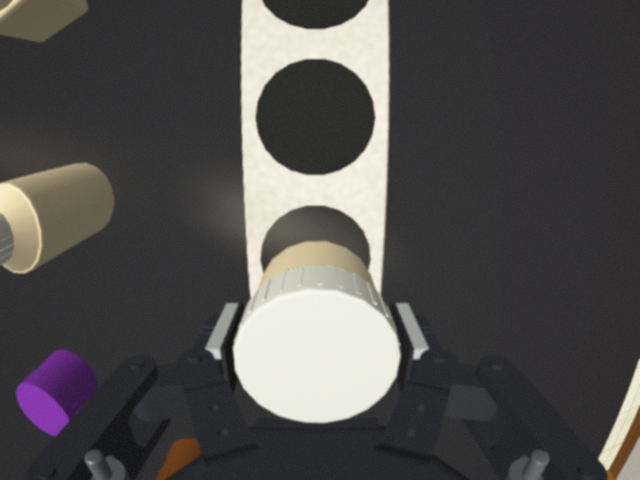

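```bash
for i in 1 2 3; do python3 -c "
from h import *
viewer.snapshot('top')"; python3 plan.py .6023 -.2047 .0265 -8.3|cut -c1-110;done
```

```text
t 5.65 pos [ 0.6033 -0.2027  0.0795] dp [-0.0022 -0.0007  0.053 ] rot(30deg) [ 0.002 -0.002  0.   ] gap 0.0609
t 5.7 pos [ 0.6018 -0.2042  0.0793] dp [-0.0004  0.0005  0.0528] rot(30deg) [ 0.    -0.    -0.003] gap 0.0609 
t 5.75 pos [ 0.601  -0.2052  0.0793] dp [0.0008 0.0012 0.0528] rot(30deg) [-0.001  0.001 -0.006] gap 0.0611 F
```

Request:
move_arm(
  dp=[
    [0,0,0.015],
    [0,0,0.03],
    [0,0,0.042],
    [0,0,0.049],
    [0,0,0.052],
  ],
  rotation=[
    [0,0,0],
    [0,0,0],
    [0,0,0],
    [0,0,0],
    [0,0,0],
  ],
  jaw=[0.8,0.8,0.8,0.8,0.8],
)

```text
time_s: 6.25
eef_pos: [0.6006, -0.2046, 0.0263]
eef_rot: [0.757, 0.653, -0.001, -0.001]
force: [-18.0, 4.4, 40.6]
finger_gap: 0.0607
```

Request:
move_arm(
  dp=[
    [0,0,0],
    [0,0,0],
    [0,0,0.001],
    [0,0,0.001],
    [0,0,0.001],
  ],
  rotation=[
    [0,0,0],
    [0,0,0],
    [0,0,0],
    [0,0,0],
    [0,0,0],
  ],
  jaw=[0.8,0.8,0.8,0.8,0.8],
)

```text
time_s: 6.75
eef_pos: [0.6019, -0.2047, 0.0264]
eef_rot: [0.757, 0.653, 0.0, 0.0]
force: [-1.2, 0.3, 5.7]
finger_gap: 0.0614
```

```bash
python3 plan.py .6023 -.2047 .0265 -8.3
```

```text
t 6.75 pos [ 0.6019 -0.2047  0.0264] dp [ 0.      0.0004 -0.0001] rot(30deg) [ 0.001  0.    -0.005] gap 0.0614 F [-1.2  0.3  5.7] q [ 0.41  0.59 -0.24  1.82  0.19  0.76 -0.08]
```

Request:
move_arm(
  dp=[
    [0,0,0],
    [0,0,0],
    [0,0,0],
    [0,0,0],
    [0,0,0],
  ],
  rotation=[
    [0,0,0],
    [0,0,0],
    [0,0,0],
    [0,0,0],
    [0,0,0],
  ],
  jaw=[0.2,0.1,0,0,0],
)

```text
time_s: 7.25
eef_pos: [0.6016, -0.2046, 0.026]
eef_rot: [0.757, 0.653, -0.0, -0.0]
force: [-0.0, -0.3, 0.2]
finger_gap: 0.0854
```

Request:
move_arm(
  dp=[
    [0,0,-0.02],
    [0,0,-0.06],
    [0,0,-0.1],
    [0,0,-0.14],
    [0,0,-0.15],
  ],
  rotation=[
    [0,0,0],
    [0,0,0],
    [0,0,0],
    [0,0,0],
    [0,0,0],
  ],
  jaw=[0,0,0,0,0],
)

```text
time_s: 7.75
eef_pos: [0.6036, -0.2051, 0.1808]
eef_rot: [0.757, 0.653, 0.002, 0.003]
force: [-0.2, 0.4, 0.2]
finger_gap: 0.0851
```

```bash
python3 - <<'E'
from h import *
s=robot.get_state();p,d=viewer.snapshot('wrist');cv2.imwrite('pics/w7.png',p[:,:,::-1])
E
python3 plan.py .44 .0204 .16 10.55
```

```text
t 7.8 pos [ 0.6034 -0.2051  0.1804] dp [ 0.199  -0.195   0.0191] rot(30deg) [ 0.01   0.003 -0.634] gap 0.0852 F [ 0. -0.  0.] q [ 0.44  0.41 -0.27  1.72  0.13  1.03 -0.03]
```

View pics/w7.png

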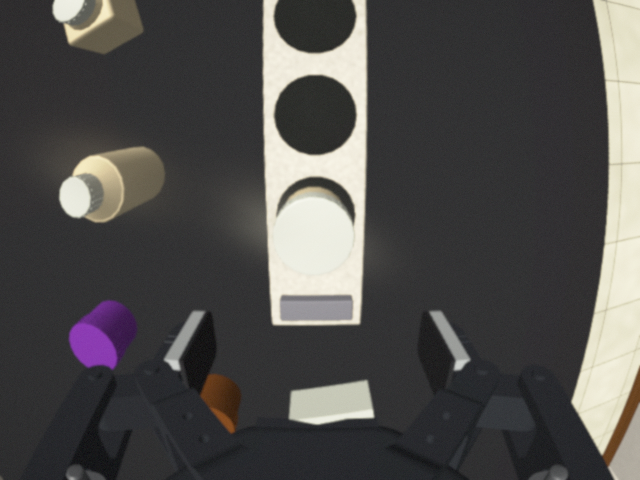

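The jar stands on pad a, seen at (315,233). Next is the square bottle.

Request:
move_arm(
  dp=[
    [0.2,-0.195,0.02],
    [0.2,-0.195,0.02],
    [0.2,-0.195,0.02],
    [0.2,-0.195,0.02],
    [0.2,-0.195,0.02],
  ],
  rotation=[
    [0,0,-0.634],
    [0,0,-0.634],
    [0,0,-0.634],
    [0,0,-0.634],
    [0,0,-0.634],
  ],
  jaw=[0,0,0,0,0],
)

```text
time_s: 8.3
eef_pos: [0.4539, -0.0013, 0.1572]
eef_rot: [0.639, 0.769, -0.0, -0.0]
force: [0.5, 2.0, 0.2]
finger_gap: 0.0857
```

```bash
python3 plan.py .44 .0204 .16 10.55
```

```text
t 8.3 pos [ 0.4539 -0.0013  0.1572] dp [ 0.0238 -0.0097 -0.0027] rot(30deg) [-0.002 -0.    -0.   ] gap 0.0857 F [0.5 2.  0.2] q [ 0.29  0.16 -0.47  2.12  0.1   0.88 -0.05]
```

Request:
move_arm(
  dp=[
    [0.022,-0.008,0],
    [0.022,-0.008,0],
    [0.022,-0.008,0],
    [0.022,-0.008,0],
    [0.022,-0.008,0],
  ],
  rotation=[
    [0,0,0],
    [0,0,0],
    [0,0,0],
    [0,0,0],
    [0,0,0],
  ],
  jaw=[0,0,0,0,0],
)

```text
time_s: 8.8
eef_pos: [0.4442, 0.017, 0.1579]
eef_rot: [0.64, 0.769, -0.0, -0.0]
force: [1.3, -1.4, -0.8]
finger_gap: 0.0857
```

```bash
python3 - <<'E'
from h import *
s=robot.get_state();p,d=viewer.snapshot('wrist');cv2.imwrite('pics/w8.png',p[:,:,::-1])
m=np.zeros((480,640),np.uint8);m[150:400,220:420]=p[150:400,220:420].astype(int).min(2)>175
k=max(cv2.findContours(m,cv2.RETR_EXTERNAL,cv2.CHAIN_APPROX_NONE)[0],key=len);e=cv2.fitEllipse(k);print(e,wcast(e[0],.088,s))
E
python3 plan.py .44 .0204 .011 10.55
```

```text
((311.472412109375, 233.5482635498047), (72.81246948242188, 75.79525756835938), 0.6519453525543213) [0.43883808 0.02797318 0.088     ]
t 8.85 pos [0.4441 0.0171 0.1579] dp [ 0.0039 -0.0034  0.147 ] rot(30deg) [-0.001 -0.001 -0.002] gap 0.0852 F [-0.4 -0.7 -0.6] q [ 0.27  0.15 -0.49  2.14  0.09  0.88 -0.09]
```

View pics/w8.png

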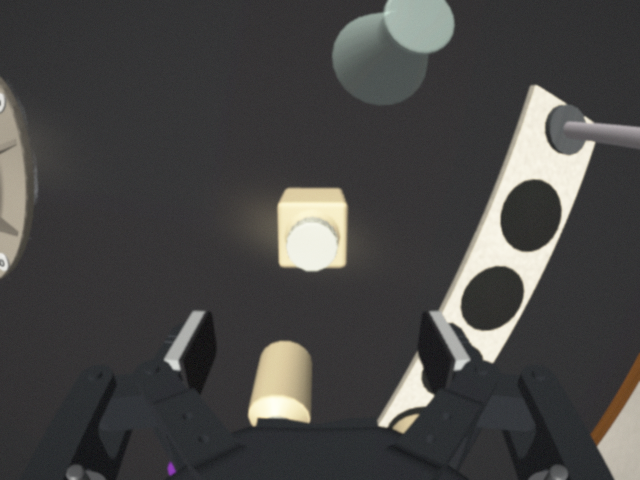

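The square bottle's cap is at (312,244) and its flats are aligned with the jaws. I'll shift 4 mm and descend.

Request:
move_arm(
  dp=[
    [0.004,-0.0035,0.03],
    [0.004,-0.0035,0.065],
    [0.004,-0.0035,0.1],
    [0.004,-0.0035,0.13],
    [0.004,-0.0035,0.147],
  ],
  rotation=[
    [0,0,0],
    [0,0,0],
    [0,0,0],
    [0,0,0],
    [0,0,0],
  ],
  jaw=[0,0,0,0,0],
)

```text
time_s: 9.35
eef_pos: [0.4388, 0.0206, 0.0089]
eef_rot: [0.639, 0.769, -0.001, -0.001]
force: [1.4, 0.3, -0.0]
finger_gap: 0.0854
```

```bash
python3 plan.py .44 .0204 .011 10.55
```

```text
t 9.35 pos [0.4388 0.0206 0.0089] dp [-0.0004  0.0012 -0.0021] rot(30deg) [-0.005 -0.001 -0.001] gap 0.0854 F [ 1.4  0.3 -0. ] q [ 0.16  0.4  -0.41  2.26  0.31  0.54 -0.3 ]
```

Request:
move_arm(
  dp=[
    [0,0,0],
    [0,0,0],
    [0,0,0],
    [0,0,0],
    [0,0,0],
  ],
  rotation=[
    [0,0,0],
    [0,0,0],
    [0,0,0],
    [0,0,0],
    [0,0,0],
  ],
  jaw=[0.15,0.25,0.35,0.45,0.6],
)

```text
time_s: 9.85
eef_pos: [0.4406, 0.0209, 0.0124]
eef_rot: [0.639, 0.769, 0.001, 0.001]
force: [-1.5, -1.1, 7.8]
finger_gap: 0.0494
```

Request:
move_arm(
  dp=[
    [0,0,0],
    [0,0,0],
    [0,0,0],
    [0,0,0],
    [0,0,0],
  ],
  rotation=[
    [0,0,0],
    [0,0,0],
    [0,0,0],
    [0,0,0],
    [0,0,0],
  ],
  jaw=[0.8,0.8,0.8,0.8,0.8],
)

```text
time_s: 10.35
eef_pos: [0.4406, 0.0209, 0.0124]
eef_rot: [0.639, 0.769, 0.001, 0.001]
force: [-0.9, 0.8, 8.2]
finger_gap: 0.0495
```

Request:
move_arm(
  dp=[
    [0,0,-0.01],
    [0,0,-0.03],
    [0,0,-0.055],
    [0,0,-0.08],
    [0,0,-0.09],
  ],
  rotation=[
    [0,0,0],
    [0,0,0],
    [0,0,0],
    [0,0,0],
    [0,0,0],
  ],
  jaw=[0.8,0.8,0.8,0.8,0.8],
)

```text
time_s: 10.85
eef_pos: [0.4408, 0.0211, 0.1041]
eef_rot: [0.639, 0.769, 0.001, 0.001]
force: [-0.7, 0.0, -3.1]
finger_gap: 0.0498
```

```bash
python3 plan.py .6152 -.1156 .102 -8.3
```

```text
t 10.85 pos [0.4408 0.0211 0.1041] dp [-0.1664  0.1464  0.0027] rot(30deg) [0.007 0.    0.628] gap 0.0498 F [-0.7  0.  -3.1] q [ 0.25  0.23 -0.49  2.19  0.16  0.75 -0.16]
```

Request:
move_arm(
  dp=[
    [-0.015,0.013,0],
    [-0.04,0.035,0],
    [-0.07,0.062,0],
    [-0.1,0.088,0],
    [-0.125,0.11,0],
  ],
  rotation=[
    [0,0,0.1],
    [0,0,0.22],
    [0,0,0.36],
    [0,0,0.5],
    [0,0,0.628],
  ],
  jaw=[0.8,0.8,0.8,0.8,0.8],
)

```text
time_s: 11.35
eef_pos: [0.5721, -0.0841, 0.1005]
eef_rot: [0.758, 0.652, -0.0, 0.0]
force: [-0.5, 0.1, -1.3]
finger_gap: 0.0494
```

```bash
python3 plan.py .6152 -.1156 .102 -8.3
```

```text
t 11.35 pos [ 0.5721 -0.0841  0.1005] dp [-0.0247  0.0473 -0.0015] rot(30deg) [-0.001  0.001 -0.01 ] gap 0.0494 F [-0.5  0.1 -1.3] q [ 0.31  0.42 -0.34  1.91  0.18  0.84 -0.28]
```

Request:
move_arm(
  dp=[
    [-0.01,0.018,0],
    [-0.02,0.035,0],
    [-0.0247,0.046,0],
    [-0.0247,0.046,0],
    [-0.0247,0.046,0],
  ],
  rotation=[
    [0,0,0],
    [0,0,0],
    [0,0,0],
    [0,0,0],
    [0,0,0],
  ],
  jaw=[0.8,0.8,0.8,0.8,0.8],
)

```text
time_s: 11.85
eef_pos: [0.6121, -0.1124, 0.1007]
eef_rot: [0.756, 0.654, -0.0, -0.0]
force: [0.4, 0.5, -1.6]
finger_gap: 0.0494
```

Request:
move_arm(
  dp=[
    [0,0,0],
    [0,0,0],
    [0,0,0],
    [0,0,0],
    [0,0,0],
  ],
  rotation=[
    [0,0,0],
    [0,0,0],
    [0,0,0],
    [0,0,0],
    [0,0,0],
  ],
  jaw=[0.8,0.8,0.8,0.8,0.8],
)

```text
time_s: 12.35
eef_pos: [0.6127, -0.1127, 0.1013]
eef_rot: [0.756, 0.654, 0.0, 0.0]
force: [0.2, -0.3, -1.4]
finger_gap: 0.0497
```

```bash
python3 plan.py .6152 -.1156 .0285 -8.3
```

```text
t 12.35 pos [ 0.6127 -0.1127  0.1013] dp [-0.0025  0.0029  0.0728] rot(30deg) [ 0.    -0.     0.001] gap 0.0497 F [ 0.2 -0.3 -1.4] q [ 0.33  0.48 -0.32  1.81  0.19  0.88 -0.23]
```

Request:
move_arm(
  dp=[
    [-0.0025,0.003,0.015],
    [-0.0025,0.003,0.03],
    [-0.0025,0.003,0.045],
    [-0.0025,0.003,0.057],
    [-0.0025,0.003,0.065],
  ],
  rotation=[
    [0,0,0],
    [0,0,0],
    [0,0,0],
    [0,0,0],
    [0,0,0],
  ],
  jaw=[0.8,0.8,0.8,0.8,0.8],
)

```text
time_s: 12.85
eef_pos: [0.6146, -0.1154, 0.0343]
eef_rot: [0.756, 0.654, -0.001, -0.001]
force: [-0.4, 0.9, -0.4]
finger_gap: 0.0495
```

```bash
python3 -c "
from h import *
viewer.snapshot('top')"; python3 plan.py .6152 -.1156 .0285 -8.3
```

```text
t 12.9 pos [ 0.6142 -0.1154  0.0336] dp [-0.      0.001   0.0051] rot(30deg) [-0.005 -0.     0.001] gap 0.0499 F [-0.3 -0.2 -2.3] q [ 0.31  0.57 -0.3   1.84  0.23  0.77 -0.26]
```

Request:
move_arm(
  dp=[
    [0,0.0005,0.002],
    [0,0.0005,0.004],
    [0,0.0005,0.006],
    [0,0.0005,0.0075],
    [0,0.0005,0.0075],
  ],
  rotation=[
    [0,0,0],
    [0,0,0],
    [0,0,0],
    [0,0,0],
    [0,0,0],
  ],
  jaw=[0.8,0.8,0.8,0.8,0.8],
)

```text
time_s: 13.4
eef_pos: [0.6158, -0.1158, 0.0288]
eef_rot: [0.756, 0.654, 0.0, 0.0]
force: [-0.3, 0.9, -1.0]
finger_gap: 0.0497
```

Request:
move_arm(
  dp=[
    [0,0,0],
    [0,0,0],
    [0,0,0.0005],
    [0,0,0.0005],
    [0,0,0.0005],
  ],
  rotation=[
    [0,0,0],
    [0,0,0],
    [0,0,0],
    [0,0,0],
    [0,0,0],
  ],
  jaw=[0.8,0.8,0.8,0.8,0.8],
)

```text
time_s: 13.9
eef_pos: [0.6159, -0.1158, 0.0284]
eef_rot: [0.756, 0.654, 0.0, 0.0]
force: [-2.2, 0.3, 4.0]
finger_gap: 0.0496
```

Contact at 4 N. I'll release and retreat.

Request:
move_arm(
  dp=[
    [0,0,0],
    [0,0,0],
    [0,0,0],
    [0,0,0],
    [0,0,0],
  ],
  rotation=[
    [0,0,0],
    [0,0,0],
    [0,0,0],
    [0,0,0],
    [0,0,0],
  ],
  jaw=[0.3,0.2,0.1,0,0],
)

```text
time_s: 14.4
eef_pos: [0.6158, -0.1157, 0.0282]
eef_rot: [0.756, 0.654, 0.0, -0.0]
force: [-0.4, 0.1, 0.1]
finger_gap: 0.0853
```

Request:
move_arm(
  dp=[
    [0,0,-0.02],
    [0,0,-0.06],
    [0,0,-0.1],
    [0,0,-0.14],
    [0,0,-0.15],
  ],
  rotation=[
    [0,0,0],
    [0,0,0],
    [0,0,0],
    [0,0,0],
    [0,0,0],
  ],
  jaw=[0,0,0,0,0],
)

```text
time_s: 14.9
eef_pos: [0.6177, -0.1159, 0.183]
eef_rot: [0.756, 0.654, 0.002, 0.002]
force: [0.1, -0.1, -0.3]
finger_gap: 0.0856
```

```bash
python3 plan.py .439 -.136 .18 -8.3
```

```text
t 14.9 pos [ 0.6177 -0.1159  0.183 ] dp [-0.0457 -0.174   0.0019] rot(30deg) [0.011 0.    0.   ] gap 0.0856 F [ 0.1 -0.1 -0.3] q [ 0.35  0.4  -0.34  1.73  0.15  1.03 -0.19]
```

Request:
move_arm(
  dp=[
    [-0.01,-0.04,0],
    [-0.023,-0.088,0],
    [-0.036,-0.135,0],
    [-0.044,-0.165,0],
    [-0.046,-0.174,0],
  ],
  rotation=[
    [0,0,0],
    [0,0,0],
    [0,0,0],
    [0,0,0],
    [0,0,0],
  ],
  jaw=[0,0,0,0,0],
)

```text
time_s: 15.4
eef_pos: [0.4337, -0.137, 0.178]
eef_rot: [0.757, 0.654, -0.001, -0.0]
force: [0.5, 0.2, -0.4]
finger_gap: 0.0855
```

```bash
python3 - <<'E'
from h import *
viewer.snapshot('wrist');viewer.snapshot('wrist')
s=robot.get_state();p,d=viewer.snapshot('wrist');cv2.imwrite('pics/w9.png',p[:,:,::-1])
E
python3 plan.py .4393 -.1366 .033 -8.3
```

```text
t 15.55 pos [ 0.4375 -0.1363  0.1785] dp [-0.      0.0016  0.1455] rot(30deg) [ 0.002  0.    -0.   ] gap 0.0856 F [ 0.5 -0.1 -0.2] q [ 0.49  0.13 -0.35  2.1   0.06  0.92 -0.04]
```

View pics/w9.png

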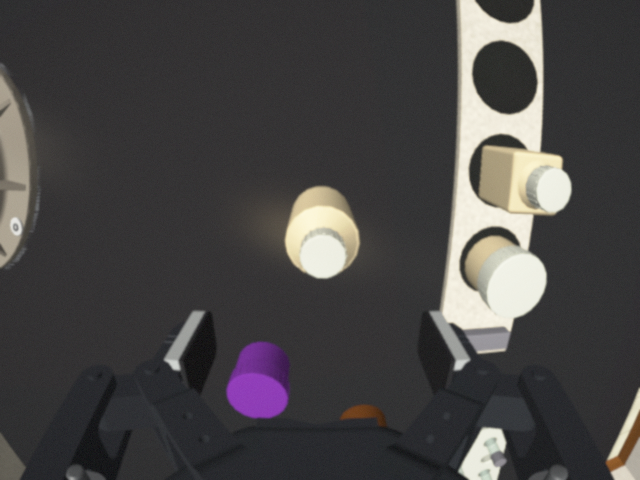

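The jar and the square bottle stand on pads a and b. The round bottle's cap is at (323,253), between the jaws.

Request:
move_arm(
  dp=[
    [0,0.0015,0.03],
    [0,0.0015,0.065],
    [0,0.0015,0.1],
    [0,0.0015,0.13],
    [0,0.0015,0.1455],
  ],
  rotation=[
    [0,0,0],
    [0,0,0],
    [0,0,0],
    [0,0,0],
    [0,0,0],
  ],
  jaw=[0,0,0,0,0],
)

```text
time_s: 16.05
eef_pos: [0.4389, -0.1354, 0.03]
eef_rot: [0.756, 0.655, -0.0, -0.001]
force: [0.3, -0.6, 1.1]
finger_gap: 0.0853
```

Request:
move_arm(
  dp=[
    [0,0,0],
    [0,0,0],
    [0,0,0],
    [0,0,0],
    [0,0,0],
  ],
  rotation=[
    [0,0,0],
    [0,0,0],
    [0,0,0],
    [0,0,0],
    [0,0,0],
  ],
  jaw=[0.1,0.2,0.3,0.4,0.5],
)

```text
time_s: 16.55
eef_pos: [0.4396, -0.1366, 0.0339]
eef_rot: [0.756, 0.654, 0.001, 0.001]
force: [0.5, 1.2, 6.2]
finger_gap: 0.0531
```

Request:
move_arm(
  dp=[
    [0,0,0],
    [0,0,0],
    [0,0,0],
    [0,0,0],
    [0,0,0],
  ],
  rotation=[
    [0,0,0],
    [0,0,0],
    [0,0,0],
    [0,0,0],
    [0,0,0],
  ],
  jaw=[0.8,0.8,0.8,0.8,0.8],
)

```text
time_s: 17.05
eef_pos: [0.4396, -0.1366, 0.0338]
eef_rot: [0.756, 0.654, 0.001, 0.001]
force: [0.1, 1.5, 7.1]
finger_gap: 0.053
```

```bash
python3 plan.py .4393 -.1366 .033 -8.3
```

```text
t 17.05 pos [ 0.4396 -0.1366  0.0338] dp [-0.     -0.0003  0.0008] rot(30deg) [0.005 0.    0.   ] gap 0.053 F [0.1 1.5 7.1] q [ 0.43  0.36 -0.31  2.21  0.2   0.59 -0.17]
```

Request:
move_arm(
  dp=[
    [0,0,-0.01],
    [0,0,-0.035],
    [0,0,-0.07],
    [0,0,-0.105],
    [0,0,-0.12],
  ],
  rotation=[
    [0,0,0],
    [0,0,0],
    [0,0,0],
    [0,0,0],
    [0,0,0],
  ],
  jaw=[0.8,0.8,0.8,0.8,0.8],
)

```text
time_s: 17.55
eef_pos: [0.4395, -0.1366, 0.1565]
eef_rot: [0.756, 0.654, 0.001, 0.002]
force: [0.3, 0.4, -2.3]
finger_gap: 0.0533
```

```bash
python3 plan.py .6283 -.0267 .153 -8.3
```

```text
t 17.55 pos [ 0.4395 -0.1366  0.1565] dp [0.136  0.171  0.0042] rot(30deg) [0.008 0.001 0.   ] gap 0.0533 F [ 0.3  0.4 -2.3] q [ 0.49  0.16 -0.36  2.12  0.08  0.87 -0.06]
```

Request:
move_arm(
  dp=[
    [0.012,0.015,0],
    [0.032,0.04,0],
    [0.055,0.069,0],
    [0.08,0.1,0],
    [0.105,0.132,0],
  ],
  rotation=[
    [0,0,0],
    [0,0,0],
    [0,0,0],
    [0,0,0],
    [0,0,0],
  ],
  jaw=[0.8,0.8,0.8,0.8,0.8],
)

```text
time_s: 18.05
eef_pos: [0.5852, -0.0509, 0.1539]
eef_rot: [0.757, 0.654, 0.0, 0.0]
force: [-0.7, -0.7, -1.7]
finger_gap: 0.053
```

```bash
python3 plan.py .6283 -.0267 .153 -8.3
```

```text
t 18.05 pos [ 0.5852 -0.0509  0.1539] dp [0.0302 0.0391 0.0009] rot(30deg) [ 0.001  0.    -0.   ] gap 0.053 F [-0.7 -0.7 -1.7] q [ 0.29  0.37 -0.39  1.85  0.17  0.95 -0.32]
```

Request:
move_arm(
  dp=[
    [0.015,0.019,0],
    [0.025,0.033,0],
    [0.031,0.04,0],
    [0.031,0.04,0],
    [0.031,0.04,0],
  ],
  rotation=[
    [0,0,0],
    [0,0,0],
    [0,0,0],
    [0,0,0],
    [0,0,0],
  ],
  jaw=[0.8,0.8,0.8,0.8,0.8],
)

```text
time_s: 18.55
eef_pos: [0.6275, -0.0272, 0.153]
eef_rot: [0.756, 0.654, -0.0, -0.0]
force: [-0.3, -1.4, -1.5]
finger_gap: 0.0534
```

Request:
move_arm(
  dp=[
    [0,0,0.005],
    [0,0,0.02],
    [0,0,0.035],
    [0,0,0.05],
    [0,0,0.06],
  ],
  rotation=[
    [0,0,0],
    [0,0,0],
    [0,0,0],
    [0,0,0],
    [0,0,0],
  ],
  jaw=[0.8,0.8,0.8,0.8,0.8],
)

```text
time_s: 19.05
eef_pos: [0.6273, -0.0267, 0.0904]
eef_rot: [0.756, 0.654, -0.001, -0.001]
force: [-0.6, 0.8, -2.4]
finger_gap: 0.0531
```

```bash
python3 -c "
from h import *
viewer.snapshot('top');viewer.snapshot('top')"; python3 plan.py .6283 -.0267 .0498 -8.3
```

```text
t 19.15 pos [ 0.6271 -0.0266  0.0905] dp [0.0001 0.0013 0.0407] rot(30deg) [-0.006  0.     0.001] gap 0.0532 F [ 0.1 -0.2 -1.3] q [ 0.22  0.51 -0.37  1.8   0.23  0.88 -0.4 ]
```

Request:
move_arm(
  dp=[
    [0,0.001,0.01],
    [0,0.001,0.019],
    [0,0.001,0.027],
    [0,0.001,0.032],
    [0,0.001,0.034],
  ],
  rotation=[
    [0,0,0],
    [0,0,0],
    [0,0,0],
    [0,0,0],
    [0,0,0],
  ],
  jaw=[0.8,0.8,0.8,0.8,0.8],
)

```text
time_s: 19.65
eef_pos: [0.629, -0.0267, 0.0581]
eef_rot: [0.756, 0.654, -0.0, -0.0]
force: [0.1, 0.2, -2.4]
finger_gap: 0.0532
```

```bash
python3 -c "
from h import *
viewer.snapshot('top');viewer.snapshot('top')"; python3 plan.py .6283 -.0267 .0498 -8.3
```

```text
t 19.75 pos [ 0.6292 -0.0267  0.0585] dp [-0.0001 -0.0009  0.0087] rot(30deg) [-0.001 -0.     0.001] gap 0.0532 F [-0.   1.  -1.9] q [ 0.21  0.55 -0.36  1.81  0.25  0.82 -0.41]
```

Request:
move_arm(
  dp=[
    [0,-0.0005,0.002],
    [0,-0.0005,0.0045],
    [0,-0.0005,0.0065],
    [0,-0.0005,0.008],
    [0,-0.0005,0.0085],
  ],
  rotation=[
    [0,0,0],
    [0,0,0],
    [0,0,0],
    [0,0,0],
    [0,0,0],
  ],
  jaw=[0.8,0.8,0.8,0.8,0.8],
)

```text
time_s: 20.25
eef_pos: [0.6287, -0.0267, 0.0501]
eef_rot: [0.756, 0.654, -0.0, -0.0]
force: [0.5, 0.3, -2.0]
finger_gap: 0.0531
```

Request:
move_arm(
  dp=[
    [0,0,0],
    [0,0,0],
    [0,0,0],
    [0,0,0],
    [0,0,0],
  ],
  rotation=[
    [0,0,0],
    [0,0,0],
    [0,0,0],
    [0,0,0],
    [0,0,0],
  ],
  jaw=[0.8,0.8,0.8,0.8,0.8],
)

```text
time_s: 20.75
eef_pos: [0.6288, -0.0266, 0.0503]
eef_rot: [0.756, 0.654, 0.0, 0.0]
force: [0.5, -0.4, -1.6]
finger_gap: 0.0533
```

Not quite in contact yet, so I'll lower about 1 mm more.

Request:
move_arm(
  dp=[
    [0,0,0.0004],
    [0,0,0.0007],
    [0,0,0.001],
    [0,0,0.001],
    [0,0,0.001],
  ],
  rotation=[
    [0,0,0],
    [0,0,0],
    [0,0,0],
    [0,0,0],
    [0,0,0],
  ],
  jaw=[0.8,0.8,0.8,0.8,0.8],
)

```text
time_s: 21.25
eef_pos: [0.6289, -0.0267, 0.0498]
eef_rot: [0.756, 0.654, 0.0, 0.0]
force: [-2.2, 0.6, 8.3]
finger_gap: 0.0529
```

Contact at 8 N. Releasing.

Request:
move_arm(
  dp=[
    [0,0,0],
    [0,0,0],
    [0,0,0],
    [0,0,0],
    [0,0,0],
  ],
  rotation=[
    [0,0,0],
    [0,0,0],
    [0,0,0],
    [0,0,0],
    [0,0,0],
  ],
  jaw=[0.3,0.2,0.1,0,0],
)

```text
time_s: 21.75
eef_pos: [0.6288, -0.0267, 0.0492]
eef_rot: [0.756, 0.654, -0.0, -0.0]
force: [1.1, -0.3, -0.5]
finger_gap: 0.0849
```

Request:
move_arm(
  dp=[
    [0,0,-0.02],
    [0,0,-0.06],
    [0,0,-0.1],
    [0,0,-0.14],
    [0,0,-0.16],
  ],
  rotation=[
    [0,0,0],
    [0,0,0],
    [0,0,0],
    [0,0,0],
    [0,0,0],
  ],
  jaw=[0,0,0,0,0],
)

```text
time_s: 22.25
eef_pos: [0.6299, -0.0265, 0.213]
eef_rot: [0.756, 0.654, 0.002, 0.001]
force: [1.4, -0.7, -0.3]
finger_gap: 0.0853
```

```bash
python3 plan.py .452 .284 .21 -8.3; python3 plan.py .452 .284 .21 20
```

```text
t 22.25 pos [ 0.6299 -0.0265  0.213 ] dp [ 0.2817 -0.2208  0.0023] rot(30deg) [ 0.008 -0.001  0.001] gap 0.0853 F [ 1.4 -0.7 -0.3] q [ 0.25  0.38 -0.4   1.69  0.16  1.09 -0.34]
t 22.25 pos [ 0.6299 -0.0265  0.213 ] dp [ 0.2817 -0.2208  0.0023] rot(30deg) [ 0.008  0.001 -0.943] gap 0.0853 F [ 1.4 -0.7 -0.3] q [ 0.25  0.38 -0.4   1.69  0.16  1.09 -0.34]
```

Request:
move_arm(
  dp=[
    [0.025,-0.02,0],
    [0.06,-0.047,0],
    [0.1,-0.078,0],
    [0.14,-0.11,0],
    [0.18,-0.141,0],
  ],
  rotation=[
    [0,0,0],
    [0,0,0],
    [0,0,0],
    [0,0,0],
    [0,0,0],
  ],
  jaw=[0,0,0,0,0],
)

```text
time_s: 22.75
eef_pos: [0.5151, 0.171, 0.2094]
eef_rot: [0.756, 0.654, 0.0, 0.0]
force: [0.9, 0.2, 0.3]
finger_gap: 0.0858
```

```bash
python3 plan.py .452 .284 .21 -8.3
```

```text
t 22.75 pos [0.5151 0.171  0.2094] dp [ 0.1027 -0.0788 -0.0006] rot(30deg) [ 0.001 -0.    -0.   ] gap 0.0858 F [0.9 0.2 0.3] q [-0.    0.26 -0.51  1.88  0.14  1.04 -0.72]
```

Request:
move_arm(
  dp=[
    [0.035,-0.027,0],
    [0.065,-0.05,0],
    [0.09,-0.07,0],
    [0.1015,-0.0788,0],
    [0.1015,-0.0788,0],
  ],
  rotation=[
    [0,0,0],
    [0,0,0],
    [0,0,0],
    [0,0,0],
    [0,0,0],
  ],
  jaw=[0,0,0,0,0],
)

```text
time_s: 23.25
eef_pos: [0.452, 0.2832, 0.2094]
eef_rot: [0.755, 0.655, 0.0, -0.0]
force: [0.1, -0.5, 0.3]
finger_gap: 0.0853
```

```bash
python3 - <<'E'
from h import *
viewer.snapshot('wrist');viewer.snapshot('wrist')
s=robot.get_state();p,d=viewer.snapshot('wrist');cv2.imwrite('pics/w10.png',p[:,:,::-1])
E
python3 plan.py .452 .284 .063 -8.3
```

```text
t 23.4 pos [0.4538 0.2803 0.2091] dp [ 0.0035 -0.0023  0.1461] rot(30deg) [ 0.     0.001 -0.002] gap 0.0855 F [ 0.5 -0.8 -0.2] q [-0.18  0.25 -0.58  1.9   0.16  1.04 -0.97]
```

View pics/w10.png

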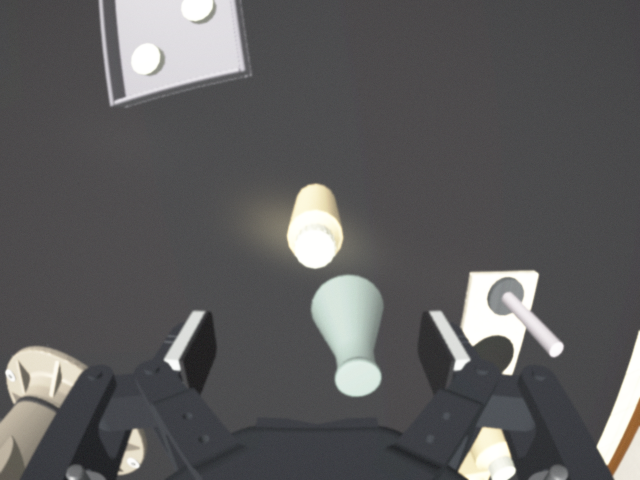

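The slim bottle's cap is at (315,246), centred, and the flask is clear of the fingers.

Request:
move_arm(
  dp=[
    [0.0025,-0.002,0.03],
    [0.003,-0.002,0.065],
    [0.003,-0.002,0.1],
    [0.003,-0.002,0.13],
    [0.003,-0.002,0.144],
  ],
  rotation=[
    [0,0,0],
    [0,0,0],
    [0,0,0],
    [0,0,0],
    [0,0,0],
  ],
  jaw=[0,0,0,0,0],
)

```text
time_s: 23.9
eef_pos: [0.4512, 0.2826, 0.0628]
eef_rot: [0.757, 0.653, -0.002, -0.0]
force: [0.5, -0.2, 1.0]
finger_gap: 0.0852
```

```bash
python3 -c "
from h import *
viewer.snapshot('top');viewer.snapshot('top')"; python3 plan.py .452 .284 .065 -8.3
```

```text
t 24.0 pos [0.4512 0.2834 0.0638] dp [ 0.0008  0.0007 -0.0012] rot(30deg) [-0.004  0.004 -0.002] gap 0.0852 F [-0.  -0.5  0.2] q [-0.25  0.44 -0.52  2.02  0.31  0.76 -1.11]
```

Request:
move_arm(
  dp=[
    [0,0,0],
    [0,0,0],
    [0,0,0],
    [0,0,0],
    [0,0,0],
  ],
  rotation=[
    [0,0,0],
    [0,0,0],
    [0,0,0],
    [0,0,0],
    [0,0,0],
  ],
  jaw=[0.2,0.3,0.4,0.5,0.6],
)

```text
time_s: 24.5
eef_pos: [0.4521, 0.285, 0.0661]
eef_rot: [0.756, 0.654, 0.001, 0.0]
force: [0.7, -0.2, 8.0]
finger_gap: 0.039
```

Request:
move_arm(
  dp=[
    [0,0,0],
    [0,0,0],
    [0,0,0],
    [0,0,0],
    [0,0,0],
  ],
  rotation=[
    [0,0,0],
    [0,0,0],
    [0,0,0],
    [0,0,0],
    [0,0,0],
  ],
  jaw=[0.8,0.8,0.8,0.8,0.8],
)

```text
time_s: 25.0
eef_pos: [0.4521, 0.285, 0.0661]
eef_rot: [0.756, 0.654, 0.001, 0.0]
force: [-0.0, -1.3, 7.5]
finger_gap: 0.0389
```

```bash
python3 plan.py .452 .284 .065 -8.3
```

```text
t 25.0 pos [0.4521 0.285  0.0661] dp [-0.001   0.      0.0011] rot(30deg) [ 0.003 -0.002  0.   ] gap 0.0389 F [-0.  -1.3  7.5] q [-0.25  0.44 -0.52  2.02  0.31  0.76 -1.11]
```

Request:
move_arm(
  dp=[
    [0,0,-0.01],
    [0,0,-0.035],
    [0,0,-0.075],
    [0,0,-0.115],
    [0,0,-0.15],
  ],
  rotation=[
    [0,0,0],
    [0,0,0],
    [0,0,0],
    [0,0,0],
    [0,0,0],
  ],
  jaw=[0.8,0.8,0.8,0.8,0.8],
)

```text
time_s: 25.5
eef_pos: [0.4512, 0.2848, 0.2179]
eef_rot: [0.756, 0.654, 0.0, -0.0]
force: [0.8, -0.4, -1.1]
finger_gap: 0.0394
```

Request:
move_arm(
  dp=[
    [0,0,-0.01],
    [0,0,-0.015],
    [0,0,-0.015],
    [0,0,-0.015],
    [0,0,-0.015],
  ],
  rotation=[
    [0,0,0],
    [0,0,0],
    [0,0,0],
    [0,0,0],
    [0,0,0],
  ],
  jaw=[0.8,0.8,0.8,0.8,0.8],
)

```text
time_s: 26.0
eef_pos: [0.4509, 0.2843, 0.229]
eef_rot: [0.756, 0.654, -0.001, -0.0]
force: [0.2, 0.2, -1.8]
finger_gap: 0.0391
```

```bash
python3 plan.py .6414 .0628 .23 -8.3
```

```text
t 26.0 pos [0.4509 0.2843 0.229 ] dp [-0.1918  0.2203 -0.0012] rot(30deg) [-0.004  0.002  0.001] gap 0.0391 F [ 0.2  0.2 -1.8] q [-0.17  0.23 -0.59  1.88  0.15  1.08 -0.96]
```

Request:
move_arm(
  dp=[
    [-0.012,0.014,0],
    [-0.032,0.037,0],
    [-0.058,0.067,0],
    [-0.085,0.098,0],
    [-0.11,0.126,0],
  ],
  rotation=[
    [0,0,0],
    [0,0,0],
    [0,0,0],
    [0,0,0],
    [0,0,0],
  ],
  jaw=[0.8,0.8,0.8,0.8,0.8],
)

```text
time_s: 26.5
eef_pos: [0.561, 0.156, 0.2293]
eef_rot: [0.756, 0.654, -0.001, -0.0]
force: [0.3, 0.8, -2.3]
finger_gap: 0.0396
```

```bash
python3 plan.py .6414 .0628 .23 -8.3
```

```text
t 26.5 pos [0.561  0.156  0.2293] dp [-0.0806  0.093  -0.0008] rot(30deg) [-0.002  0.001  0.   ] gap 0.0396 F [ 0.3  0.8 -2.3] q [ 0.02  0.3  -0.49  1.78  0.16  1.1  -0.67]
```

Request:
move_arm(
  dp=[
    [-0.025,0.029,0],
    [-0.05,0.058,0],
    [-0.07,0.081,0],
    [-0.0806,0.093,0],
    [-0.0806,0.093,0],
  ],
  rotation=[
    [0,0,0],
    [0,0,0],
    [0,0,0],
    [0,0,0],
    [0,0,0],
  ],
  jaw=[0.8,0.8,0.8,0.8,0.8],
)

```text
time_s: 27.0
eef_pos: [0.6414, 0.0624, 0.2289]
eef_rot: [0.757, 0.653, -0.001, -0.0]
force: [0.2, 1.0, -1.9]
finger_gap: 0.0392
```

Request:
move_arm(
  dp=[
    [0,0,0],
    [0,0,0],
    [0,0,0],
    [0,0,0],
    [0,0,0],
  ],
  rotation=[
    [0,0,0],
    [0,0,0],
    [0,0,0],
    [0,0,0],
    [0,0,0],
  ],
  jaw=[0.8,0.8,0.8,0.8,0.8],
)

```text
time_s: 27.5
eef_pos: [0.6406, 0.0649, 0.2304]
eef_rot: [0.756, 0.654, 0.0, 0.0]
force: [-0.8, 0.1, -2.2]
finger_gap: 0.0392
```

```bash
python3 plan.py .6414 .0628 .0821 -8.3;  python3 - <<'E'
from h import *
p,d=viewer.snapshot('side');cv2.imwrite('pics/side11.png',cv2.resize(p[90:300,200:400,::-1],None,fx=2.8,fy=2.8))
E
```

```text
t 27.5 pos [0.6406 0.0649 0.2304] dp [-0.002   0.0011  0.1483] rot(30deg) [ 0.    -0.     0.002] gap 0.0392 F [-0.8  0.1 -2.2] q [ 0.13  0.4  -0.44  1.64  0.18  1.15 -0.5 ]
```

View pics/side11.png

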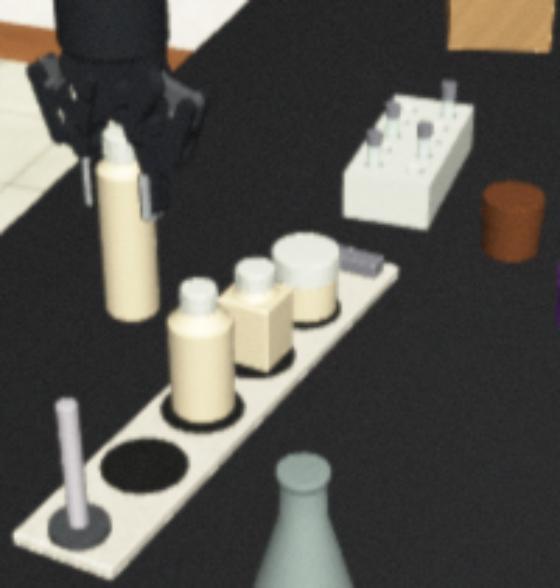

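The slim bottle is held upright above pad d. The other three stand centred and the flask is untouched. Lowering now.

Request:
move_arm(
  dp=[
    [-0.0015,0.001,0.015],
    [-0.0015,0.001,0.04],
    [-0.0015,0.001,0.068],
    [-0.0015,0.001,0.093],
    [-0.0015,0.001,0.105],
  ],
  rotation=[
    [0,0,0],
    [0,0,0],
    [0,0,0],
    [0,0,0],
    [0,0,0],
  ],
  jaw=[0.8,0.8,0.8,0.8,0.8],
)

```text
time_s: 28.05
eef_pos: [0.64, 0.0625, 0.122]
eef_rot: [0.756, 0.654, -0.001, -0.001]
force: [-0.3, 0.0, -2.3]
finger_gap: 0.039
```

Request:
move_arm(
  dp=[
    [0,0,0.007],
    [0,0,0.015],
    [0,0,0.023],
    [0,0,0.03],
    [0,0,0.034],
  ],
  rotation=[
    [0,0,0],
    [0,0,0],
    [0,0,0],
    [0,0,0],
    [0,0,0],
  ],
  jaw=[0.8,0.8,0.8,0.8,0.8],
)

```text
time_s: 28.55
eef_pos: [0.6415, 0.0629, 0.0908]
eef_rot: [0.756, 0.654, -0.0, -0.0]
force: [-0.1, -0.5, -2.9]
finger_gap: 0.0394
```

```bash
python3 -c "
from h import *
viewer.snapshot('top');viewer.snapshot('top')
viewer.snapshot('top')
viewer.snapshot('top')"; python3 plan.py .6414 .0628 .0821 -8.3
```

```text
t 28.75 pos [0.6417 0.063  0.0915] dp [-0.0002 -0.0003  0.0094] rot(30deg) [ 0.001 -0.     0.001] gap 0.0396 F [ 0.7 -0.3 -0.8] q [ 0.1   0.54 -0.4   1.76  0.26  0.9  -0.56]
```

Request:
move_arm(
  dp=[
    [0,0,0.002],
    [0,0,0.0045],
    [0,0,0.007],
    [0,0,0.0085],
    [0,0,0.009],
  ],
  rotation=[
    [0,0,0],
    [0,0,0],
    [0,0,0],
    [0,0,0],
    [0,0,0],
  ],
  jaw=[0.8,0.8,0.8,0.8,0.8],
)

```text
time_s: 29.25
eef_pos: [0.6415, 0.0629, 0.0822]
eef_rot: [0.756, 0.654, -0.0, -0.0]
force: [-0.8, 0.2, 3.6]
finger_gap: 0.0392
```

Request:
move_arm(
  dp=[
    [0,0,0],
    [0,0,0.0003],
    [0,0,0.0006],
    [0,0,0.0006],
    [0,0,0.0006],
  ],
  rotation=[
    [0,0,0],
    [0,0,0],
    [0,0,0],
    [0,0,0],
    [0,0,0],
  ],
  jaw=[0.8,0.8,0.8,0.8,0.8],
)

```text
time_s: 29.75
eef_pos: [0.6417, 0.063, 0.0821]
eef_rot: [0.756, 0.654, 0.0, 0.0]
force: [-1.7, -0.0, 6.0]
finger_gap: 0.0392
```

Contact at 6 N. I'll release gently and lift straight up.

Request:
move_arm(
  dp=[
    [0,0,0],
    [0,0,0],
    [0,0,0],
    [0,0,0],
    [0,0,0],
  ],
  rotation=[
    [0,0,0],
    [0,0,0],
    [0,0,0],
    [0,0,0],
    [0,0,0],
  ],
  jaw=[0.45,0.35,0.25,0.1,0],
)

```text
time_s: 30.25
eef_pos: [0.6415, 0.0629, 0.0816]
eef_rot: [0.756, 0.654, 0.0, -0.0]
force: [-0.4, -0.3, 0.3]
finger_gap: 0.0851
```

Request:
move_arm(
  dp=[
    [0,0,-0.01],
    [0,0,-0.04],
    [0,0,-0.08],
    [0,0,-0.12],
    [0,0,-0.14],
  ],
  rotation=[
    [0,0,0],
    [0,0,0],
    [0,0,0],
    [0,0,0],
    [0,0,0],
  ],
  jaw=[0,0,0,0,0],
)

```text
time_s: 30.75
eef_pos: [0.6426, 0.0633, 0.2263]
eef_rot: [0.756, 0.654, 0.002, 0.001]
force: [0.3, -0.3, -0.7]
finger_gap: 0.0855
```

```bash
python3 plan.py .50 .06 .26 -8.3
```

```text
t 30.75 pos [0.6426 0.0633 0.2263] dp [-0.0238 -0.1405 -0.0344] rot(30deg) [ 0.008 -0.003  0.001] gap 0.0855 F [ 0.3 -0.3 -0.7] q [ 0.13  0.4  -0.44  1.64  0.18  1.13 -0.5 ]
```

Request:
move_arm(
  dp=[
    [0,-0.03,-0.02],
    [0,-0.07,-0.035],
    [0,-0.11,-0.04],
    [0,-0.15,-0.04],
    [0,-0.18,-0.04],
  ],
  rotation=[
    [0,0,0],
    [0,0,0],
    [0,0,0],
    [0,0,0],
    [0,0,0],
  ],
  jaw=[0,0,0,0,0],
)

```text
time_s: 31.25
eef_pos: [0.4613, 0.0892, 0.2625]
eef_rot: [0.756, 0.654, 0.0, 0.001]
force: [0.5, 0.2, 0.8]
finger_gap: 0.0855
```

Run:
```python
from h import *
for n in('top','side'):
    p,d=viewer.snapshot(n);cv2.imwrite(f'pics/{n}12.png',p[:,:,::-1]);np.savez(f'pics/{n}12.npz',p=p,d=d)
P={n:cloud(n,np.load(f'pics/{n}12.npz')['d']) for n in('top','side')}
for n,xy,h,r in(('slim',(.6418,.0625),.16,.013),('round',(.6287,-.0263),.132,.015),('square',(.6157,-.1152),.104,.017),('jar',(.6028,-.2042),.076,.031),('flask',(.47,.1639),.13,.0175),('brown',(.4532,-.4022),.06,.03),('purple',(.3527,-.2937),.06,.03)):
    for c in P:
        S=P[c];m=(np.hypot(S[...,0]-xy[0],S[...,1]-xy[1])<r+.02)&(abs(S[...,2]-h)<.004)
        if m.any(): print(n,c,m.sum(),'offset mm',((S[m].mean(0)[:2]-xy)*1000).round(1),'z',S[m][:,2].mean().round(4))
```

```text
slim top 150 offset mm [-0.5  0.4] z 0.1596
slim side 70 offset mm [-3.4  2.3] z 0.1587
round top 184 offset mm [-0.5 -1.1] z 0.1315
round side 78 offset mm [-3.3 -0.5] z 0.1307
square top 234 offset mm [-1.2 -0.8] z 0.1036
square side 88 offset mm [-3.8  1.3] z 0.1027
jar top 715 offset mm [-2.5 -0.5] z 0.0757
jar side 242 offset mm [-5.5  2. ] z 0.0749
flask side 203 offset mm [-2.7  1.3] z 0.1287
brown top 767 offset mm [ 0.1 -0.2] z 0.0596
brown side 192 offset mm [-2.5  1.9] z 0.0589
purple top 793 offset mm [-0.1 -0.2] z 0.0597
purple side 236 offset mm [-2.6  2.2] z 0.0588
```

View pics/top12.png

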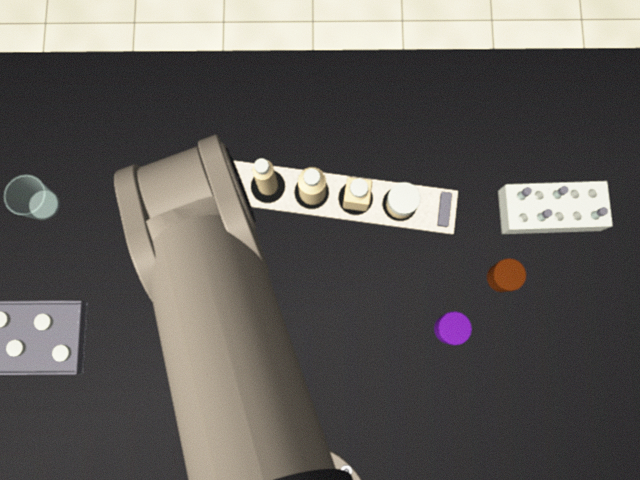

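View pics/side12.png

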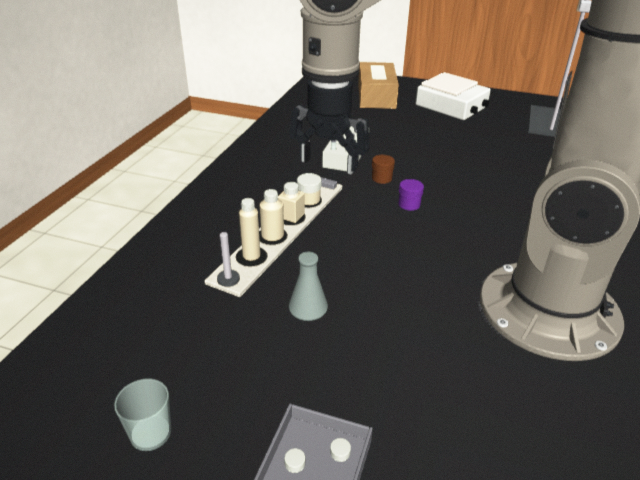

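All four stand in order, with the slim bottle beside the post at side view (250,205). By the top view each is within about 3 mm of its pad centre. The flask shows only the side camera's usual bias, so it hasn't moved, and the arm is clear. Handing in.

Run:
```python
from h import *
print(finish_job(), robot.get_state()['time_s'])
```

```text
the job is handed in; nothing more can be done
the job is handed in; nothing more can be done
```

The four bottles stand upright on the pads in order of height, and I handed the job in at about 31 s. The slim bottle is on pad d beside the post, round on c, square on b and the jar on a.

**Last checks:**
- **Centring:** by the top camera, offsets from the pad centres are about 0.6 mm (slim), 1.2 mm (round), 1.4 mm (square) and 2.6 mm (jar). All four tops are at the height expected for a bottle standing on its pad.
- **Camera disagreement:** the side camera puts everything about 2.5 mm nearer the robot and up to 2 mm further left. It shows the same shift on things that never moved, such as the brown and purple jars, so I took it as calibration bias.
- **Flask:** the arm hid it from the top camera at the end. The side camera shows only that same bias, so it has not moved.
- **Clearance:** the gripper was open and touching nothing at hand-in.

**What went wrong:**
- **First grasp of the jar:** it closed on air just above the lid. The fingertips sit about 35 mm further back than `robot.nose_length` says. The jar was not moved, and I corrected for this on every later grasp.
- **Setting the jar down:** the wrist force briefly reached about 41 N upward (about 45 N in all) as the jar touched the pad, below the 120 N wrist limit. It pressed through the held jar, not the gripper body. The other three touched down at 4 to 8 N.

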